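Sift worn grinding balls out through a turret cap

TASK

Sift the worn grey grinding balls out of the mixed batch: set the catch tray under the drum with its three ball feet settled in the seats and its handle outward, and put every ball from the rack into the drum (the wide opening of the turret cap passes them all). Turn the cap so that its half-moon slot lines up with the red pointer, then tip the drum over with the crank until every grey ball has dropped through the slot into the tray and only the big white one stays inside. Finish with the drum cranked back upright, the cap still at the slot, and the tray still properly seated with the grey balls in it; do not let the white ball into the tray or push the other bench things about.

Things in the scene. Friction and masses are not known exactly. Their poses are not given: they have to be found in the camera images.
- drum (a joint): tilt of the clear drum about its trunnions (rad): 0 upright; grows as the mouth tips toward the tray seat (stand +y), stop at 2.4. Stiff (0.5 N m, 7 to 10 N at the pin), stays where left. Inside 120 mm across, 90 mm deep, with a flat slide 45 mm from the axis on the tray side. At about 2.3 the grey balls roll out; one stuck behind the white comes free if brought back to 1.1 or 0.4 and tipped again
- cap (a joint): angle of the blue cap about the drum's axis (rad), counter-clockwise seen from above: 0 with the middle of the slot at the red pointer (tray side). Range -0.5 to 3.3, friction 0.2 N m, stays where left. The slot is the wide, shallow half-moon gap; at 0 it leaves 31 mm over the drum's flat slide (passes grey balls, not the white). The wide opening is on the opposite side. The rest has 10 mm holes
- cap_knob (a point): middle of the cap's black bar grip, on the drum's axis: bar 40 mm long, 14 mm thick, 12 mm above and 12 mm below this point; the cap's top face is 18 mm below it. Frame turns with the cap: z outward along the drum's axis, +y to the slot, -y to the wide opening; the bar lies along x
- wide_opening (a point): middle of the cap's wide opening, at the cap's top face (286 mm above the bench, drum upright), 37 mm from the drum's axis. The opening is 50 mm wide (x) and reaches from 10 to 60 mm from the axis. A ball released over it drops into the drum. Frame as cap_knob
- drum_in (a point): middle of the inside of the drum, on its axis, 35 mm above the trunnion axis. A ball whose centre is within 70 mm of it is in the drum. Drum outside 128 mm across (cap 134 mm), from 14 mm below to 86 mm above the axis. Frame turns with the drum: x along the trunnions, z toward the mouth
- crank_pin (a point): grip point of the crank: red round pin, 14 mm thick, parallel to the trunnions, 57 mm clear; free end toward the stand's -x (robot) side, 29 mm from this point. It is 70 mm from the trunnion axis; drum upright it stands 160 degrees round from the tray side (+y), 24 mm above the axis; as the drum tips it goes over the top toward the tray, always above the axis
- stand: fixed grey stand; origin on the bench under the middle of the trunnion axis. The trunnions run along its x axis, 200 mm above the bench; its +y side is the tray side. Two posts, 218 mm tall, stand at x -78 and +78 mm (14 x 36 mm), 142 mm clear between them
- seat (a point): where the tray's origin belongs, 78 mm from the trunnion axis toward +y, 10 mm above the bench; tray axes then lie along this frame's (+y away from the drum). 16 mm cone hole, 6 mm deep, at x -40, y +45 mm; groove 16 x 40 mm (long in x) at x +40, y +45; both in a 14 mm block; flat at x 0, y -55 on the 10 mm base plate. Feet drop 4 mm in, tray level, inner half under the upright drum (186 mm up)
- tray: loose aluminium catch tray, 110 (x) x 150 (y) mm outside, 0.2 kg, origin on the level of the feet's undersides below the tray's middle; three ball feet 20 mm across at (-40, +45), (+40, +45) and (0, -55) mm; floor top at 20 mm, walls 4 mm thick up to 55 mm
- tray_handle (a point): grip point of the tray's orange upright handle plate, just outside its +y wall: plate 50 mm (x) x 12 mm (y), its top 15 mm above this point and clear of the wall for 30 mm below it
- rack: fixed black tube rack, 96 (x) x 136 (y) mm, top 34 mm above the bench; the balls lie in its 17 mm square holes, 58 mm apart or more
- white_ball: big polished white ceramic ball (slippery), 38 mm, 90 g; origin at its centre; on the rack its centre is 51 mm above the bench
- grey_ball_1: worn grey ball, smooth, 24 mm, 35 g; origin at its centre; on the rack its centre is 42.5 mm above the bench; absent in some starts
- grey_ball_2: worn grey ball, smooth, 24 mm, 35 g; origin at its centre; on the rack its centre is 42.5 mm above the bench; absent in some starts
- grey_ball_3: worn grey ball, smooth, 24 mm, 35 g; origin at its centre; on the rack its centre is 42.5 mm above the bench; absent in some starts
- grey_ball_4: worn grey ball, smooth, 24 mm, 35 g; origin at its centre; on the rack its centre is 42.5 mm above the bench; absent in some starts
- bench_timer: white bench timer, 64 x 64 x 19 mm, loose, to be left alone; origin under its middle
- dropper: brown dropper bottle with blue cap, 25 mm thick, 73 mm tall, loose, to be left alone; origin under its middle
- tape_roll: roll of tape lying flat, 62 mm, 19 mm high, loose, to be left alone; origin under its middle

How it is judged:
On the way, in this order (a step that is already met when the one before it is completed fails the run):
1. every ball is in the upright drum and the tray is settled in its seats (value of joint drum below 0.15 rad and horizontal distance between tray and seat below 0.004 m and z of tray in the frame of seat below 0.0025 m and angle between tray's own z axis and vertical below 0.035 rad and angle between the y axis of tray and the y axis of seat, either way round below 0.05 rad and y of tray_handle in the frame of seat above 0.05 m and distance between each of white_ball, grey_ball_1, grey_ball_2, grey_ball_3, grey_ball_4 and drum_in below 0.07 m), for 0.2 s.
2. the drum is tipped over with the half-moon slot at the pointer (value of joint drum above 1.8 rad and value of joint cap between -0.2 and 0.2 rad), for 0.2 s.
At the end, for the whole second after the job is handed in: Drum within 0.15 rad of upright, cap within 0.2 rad of the slot position, tray settled in its seats with the handle outward (within 4 mm and 0.05 rad, level within 0.035 rad, no more than 2.5 mm high), the white ball in the drum, every grey ball lying in the tray (value of joint drum below 0.15 rad and value of joint cap between -0.2 and 0.2 rad and horizontal distance between tray and seat below 0.004 m and z of tray in the frame of seat below 0.0025 m and angle between tray's own z axis and vertical below 0.035 rad and angle between the y axis of tray and the y axis of seat, either way round below 0.05 rad and y of tray_handle in the frame of seat above 0.05 m and distance between white_ball and drum_in below 0.07 m and x of grey_ball_1 in the frame of tray between -0.055 and 0.055 m and y of grey_ball_1 in the frame of tray between -0.075 and 0.075 m and z of grey_ball_1 in the frame of tray between 0 and 0.055 m and x of grey_ball_2 in the frame of tray between -0.055 and 0.055 m and y of grey_ball_2 in the frame of tray between -0.075 and 0.075 m and z of grey_ball_2 in the frame of tray between 0 and 0.055 m and x of grey_ball_3 in the frame of tray between -0.055 and 0.055 m and y of grey_ball_3 in the frame of tray between -0.075 and 0.075 m and z of grey_ball_3 in the frame of tray between 0 and 0.055 m and x of grey_ball_4 in the frame of tray between -0.055 and 0.055 m and y of grey_ball_4 in the frame of tray between -0.075 and 0.075 m and z of grey_ball_4 in the frame of tray between 0 and 0.055 m); the robot touches nothing.
It fails at once if the white ball gets into the tray (x of white_ball in the frame of tray between -0.055 and 0.055 m and y of white_ball in the frame of tray between -0.075 and 0.075 m and z of white_ball in the frame of tray between 0 and 0.055 m).
It fails at once if the timer is pushed aside by more than 40 mm (distance of bench_timer from where it was at the start of the episode above 0.04 m).
It fails at once if the dropper bottle is pushed aside by more than 40 mm (distance of dropper from where it was at the start of the episode above 0.04 m).
It fails at once if the tape roll is pushed aside by more than 40 mm (distance of tape_roll from where it was at the start of the episode above 0.04 m).
Of grey_ball_1, grey_ball_2, grey_ball_3, grey_ball_4 only 3 to 4 are there at a start; the rules pass over those that are not, and their reading is None.
At some moment in a run one of tray may be knocked a few centimetres aside while the robot is not near it.
It also fails if it takes over 210 s, if anything falls off the work surface, if the arm or the gripper's body presses on something with over 40 N, if the wrist force passes 120 N, or if a joint passes its speed limit or range.

ROBOT

A 7-joint arm with a two-finger parallel gripper is mounted at the origin on a cart in front of the work surface, level with it; the furniture and walls round the work are solid. World frame = base frame: x ahead of the robot, y to its left, z up, the work surface at z = 0. Lengths are in m, angles in rad, forces in N, time in s.
With the tool pointing down it reaches from about 0.35 to 0.9 m from the base axis. Payload 8.1 kg.
Tool frame: the origin (TCP) lies on the centre line of the jaws, within the pads' length; the fingertips stand 14 mm ahead of it and the grasp point (between the pads) lies 5 mm behind it; z points along the fingers, y is the direction in which the jaws open and shut (so a half turn about z gives the same grasp; the last joint's range is limited). The gripper opens to 92 mm and grips with 3 to 60 N. Pads are 19 mm wide; open, the fingers measure 130 mm over their backs; the gripper's body (75 mm by 190 mm) begins 47 mm behind the grasp point.
Start: joints at [1.144, 0.434, 0.025, 1.573, -0.012, 1.134, -0.075], TCP at [0.199, -0.593, 0.241] pointing down, gripper open.
Joint ranges: [-2.62, 2.62], [-0.44, 2.09], [-1.27, 1.32], [0.08, 2.57], [-1.32, 4.46], [0.12, 2], [-2.74, 2.74]. Speed limits (rad/s): [2.22, 2.22, 3.01, 3.01, 3.14, 3.14, 3.14].

INTERFACE

Orientations are given as a rotation vector (axis times angle).
In Python, from cell import observe, eyes, arm gives the robot as it stands.
- The arm moves only by the tool step_arm, never from a script. Its argument "series" is a list that holds one entry, the list of rows, each a list of 5 numbers: the finger opening in m, from 0 to 0.0918, then the shift along the world's x, y, z in m, then the turn about the world's z in degrees. In form: [[[hand, dx, dy, dz, spin], ...]]. A call has 1 to 20 rows; each row is the pose to reach, as a shift and turn from the pose measured when the call began; what a row does not reach only later rows make up. A row lasts 1/12 s, in which the tool goes at most 41.7 mm and 7.16 degrees, less where a joint would pass 70% of its speed; a pose out of reach is approached as far as the arm can. A call with a gripper value outside its range is refused whole. The fingers move at their own pace and stop on an object; "squeeze" is the grip in N (left out, the last holds). Time passes only in rows, so rows that repeat a pose let the fingers close. It gives the time, the measured TCP pose, the force and the opening at its end, in the units of the state.
- observe(): the state, without advancing time (a new reading comes with each control period).
- eyes.get_image(name): name is "side" or "top" or "wrist"; returns (picture, depth): 384x512x3 uint8, red, green, blue; 384x512 float32, m along the optical axis (not along the pixel's ray), 0 where there is no reading.
- eyes.camera_params(name): a dict with "intrinsics" (3x3 intrinsics, pixels), "position" and "attitude" of the camera in the world. Camera axes: x right, y down, z forward; pixel columns grow to the right and rows downward; lengths in m; the calibration is good to about 2 mm. A picture is of the moment at which its call begins: read the wrist's pose just before it. camera_params takes no time and is no camera call; for the wrist camera it gives the pose at the moment of the call.
- arm.sign_off(): hands the job in, once; it reports no verdict.
The state is a dict: "clock": time; "joints": joint angles; "dq": joint speeds; "joint_efforts": joint torques, N m; "position": TCP position; "ee_rot": TCP orientation; "force": force on the tool from outside, world axes, zero at the start; "ft_torque": the same for the moment, N m; "width": opening from 0.0 (shut) to 1.0 (fully open).
Only numpy, scipy, OpenCV 4.12 (cv2) and the standard library are available. Lean on these libraries where they do the work, as an engineer would, in place of code of your own. Each camera call takes 0.05 s, during which the arm holds its last target.

## Working session

There is one attempt and no reset: what is moved stays moved. The work goes in short steps, Python scripts to look and compute and a tool call to move; the robot and the scene stay as the last step left them, time stands still between calls to the robot, and variables do not carry over. Pictures are saved under pics/ and viewed, and the job is handed in when it is done.

Besides the shell and the picture viewer there is one more tool, called after "Call:" in YAML: its name, and indented under it one key for each argument. step_arm: Moves the arm, as the interface text tells. Its arguments: {"type":"object","properties":{"series":{"type":"array"},"squeeze":{"type":"number"}},"required":["series"]}

```bash
mkdir -p pics; ls; cat > h.py <<'E'
import numpy as np, cv2
from cell import observe, eyes, arm
from scipy.spatial.transform import Rotation as R
def shot(name,fn):
    P=eyes.camera_params(name); im,d=eyes.get_image(name)
    cv2.imwrite('pics/'+fn+'.png',im[:,:,::-1]); np.savez('pics/'+fn+'.npz',im=im,d=d,K=P['intrinsics'],p=P['position'],a=np.array(P['attitude']))
    return load(fn)
def load(fn):
    z=np.load('pics/'+fn+'.npz'); K=z['K'];d=z['d'];a=z['a']
    Rm=a if a.shape==(3,3) else R.from_rotvec(a).as_matrix()
    v,u=np.mgrid[0:384,0:512]
    pc=np.stack([(u-K[0,2])/K[0,0]*d,(v-K[1,2])/K[1,1]*d,d],-1)
    W=pc@Rm.T+z['p']; W[d==0]=np.nan
    return z['im'],d,W,K,z['p'],Rm
def st():
    s=observe(); print(s['clock'],np.round(s['position'],4),np.round(s['ee_rot'],3),np.round(s['force'],2),s['width'])
E
python3 - <<'E'
from h import *
st()
for n in('top','side','wrist'):
    P=eyes.camera_params(n); print(n,P['position'],P['attitude'],P['intrinsics']); shot(n,n+'0')
st()
E
```

```text
pics
0.0 [ 0.1986 -0.5921  0.24  ] [-3.099e+00 -5.060e-01  1.000e-03] [0.29 0.06 0.79] 1.0006073210841537
top [ 0.36179319 -0.00372064  1.46861856] [-2.17202086  2.15336469 -0.1643119 ] [[411.96236868   0.         263.3114064 ]
 [  0.         411.96236868 194.98568294]
 [  0.           0.           1.        ]]
side [ 0.27790837 -0.8347445   0.78698941] [-2.14794841  0.36870255 -0.15963951] [[356.7727271    0.         261.41860698]
 [  0.         356.7727271  195.05581482]
 [  0.           0.           1.        ]]
wrist [ 0.26648455 -0.56875475  0.38425677] [ 2.3694123  -1.70430999 -0.22922926] [[329.21332072   0.         252.7722641 ]
 [  0.         329.21332072 185.5977277 ]
 [  0.           0.           1.        ]]
0.15 [ 0.1987 -0.5922  0.2402] [-3.099 -0.506  0.   ] [-0.45  0.13  0.83] 0.9973510362343415
```

View pics/top0.png

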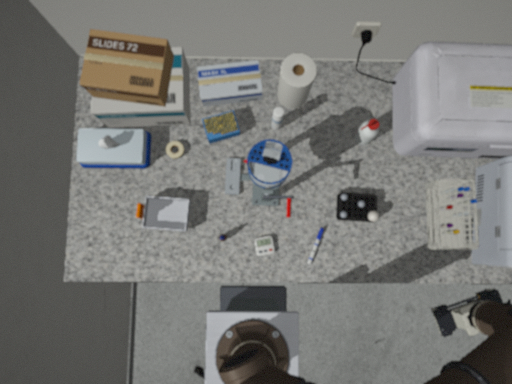

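View pics/side0.png

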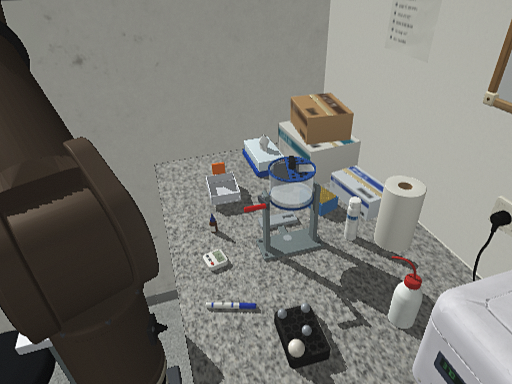

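View pics/wrist0.png

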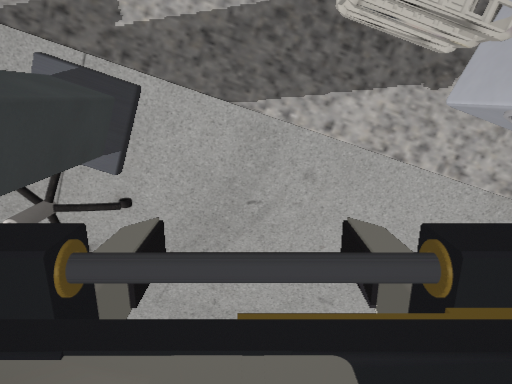

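```bash
python3 - <<'E'
from h import *
im=load('top0')[0][:,:,::-1]
c=im[120:260,190:400]; cv2.imwrite('pics/z1.png',cv2.resize(c,None,fx=3.8,fy=3.8,interpolation=cv2.INTER_CUBIC))
c=im[180:250,120:220]; cv2.imwrite('pics/z2.png',cv2.resize(c,None,fx=6,fy=6,interpolation=cv2.INTER_CUBIC))
im=load('side0')[0][:,:,::-1]
c=im[140:270,190:350]; cv2.imwrite('pics/z3.png',cv2.resize(c,None,fx=4.5,fy=4.5,interpolation=cv2.INTER_CUBIC))
E
```

```text
(no output)
```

View pics/z1.png

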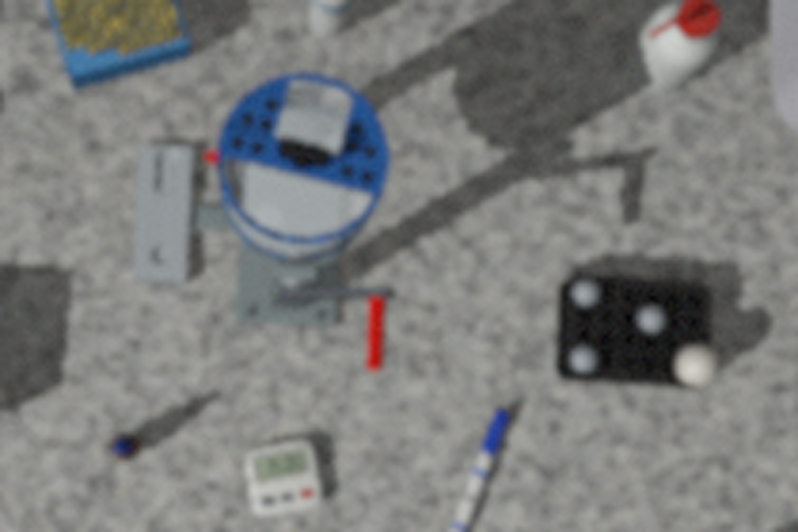

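View pics/z2.png

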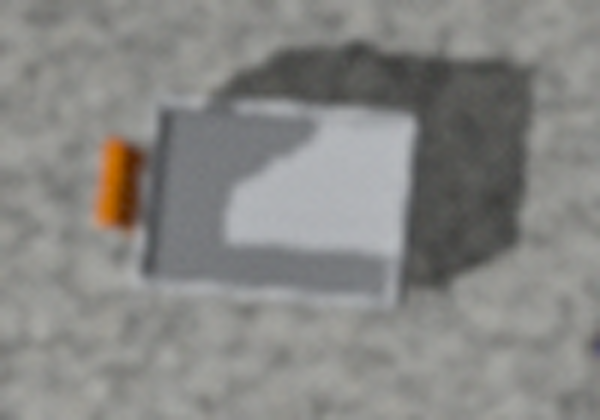

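View pics/z3.png

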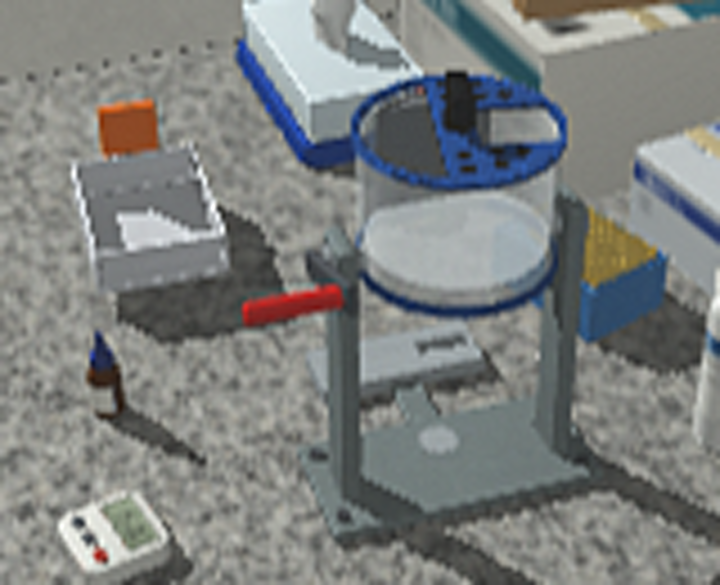

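```bash
python3 - <<'E'
from h import *
im,d,W,K,p,Rm=load('top0')
s=observe(); Rt=R.from_rotvec(s['ee_rot']).as_matrix(); print('tool y',Rt[:,1],'x',Rt[:,0])
hsv=cv2.cvtColor(im,cv2.COLOR_RGB2HSV)
def reg(m,r0,r1,c0,c1):
    q=np.zeros_like(m);q[r0:r1,c0:c1]=m[r0:r1,c0:c1];return q&np.isfinite(W[...,2])
def rep(n,m):
    P=W[m]; print(n,m.sum(),'mean',np.round(P.mean(0),4),'z',np.round(np.percentile(P[:,2],[5,50,95]),4))
    r=cv2.minAreaRect(P[:,:2].astype(np.float32)); print('   rect',np.round(r[0],4),np.round(r[1],4),round(r[2],2)); return P
H,S,V=[hsv[...,i].astype(int) for i in range(3)]
blue=(H>100)&(H<125)&(S>120)&(V>60)
P=rep('cap',reg(blue,135,190,240,300)&(W[...,2]>.25))
hull=cv2.convexHull(P[:,:2].astype(np.float32)*1000); print('  circ',cv2.minEnclosingCircle(hull))
red=((H<8)|(H>172))&(S>150)
rep('pin',reg(red,190,222,280,300))
rep('pointer',reg(red,155,168,238,252))
z=W[...,2]
rep('block',reg((z>.009)&(z<.022)&(S<60),153,198,223,243))
rep('handle',reg((H>5)&(H<20)&(S>180),195,225,130,150))
rep('traytop',reg((z>.035)&(z<.07),190,235,143,195))
rep('traywall',reg((z>.048)&(z<.07),190,235,143,195))
rep('rack',reg((V<60),185,225,330,382)&(z>.02)&(z<.045))
for n,(c,r) in dict(g1=(344,197),g2=(361,204),g3=(343,214),w=(373,216)).items():
    print(n,d[r-1:r+2,c-1:c+2].round(3).tolist(), W[r,c])
E
```

```text
tool y [ 0.31811211 -0.94805241 -0.00114573] x [ 9.48052992e-01  3.18112426e-01 -9.81628835e-05]
cap 539 mean [ 0.632  -0.0454  0.2857] z [0.2814 0.2854 0.2897]
   rect [ 0.635  -0.0442] [0.0957 0.1264] 2.59
  circ ((619.8603515625, -43.279083251953125), 65.69635009765625)
pin 56 mean [ 0.4903 -0.1039  0.2287] z [0.2228 0.2289 0.2329]
   rect [ 0.4896 -0.1038] [0.0088 0.0548] 85.09
pointer 4 mean [0.6217 0.0276 0.2726] z [0.2687 0.274  0.2747]
   rect [0.622  0.0273] [0.0061 0.0026] 68.08
block 429 mean [0.6226 0.0786 0.0136] z [0.0098 0.0136 0.0184]
   rect [0.6244 0.074 ] [0.0592 0.13  ] 88.15
handle 57 mean [0.4884 0.3814 0.0947] z [0.0787 0.0973 0.1033]
   rect [0.4887 0.3824] [0.0098 0.0403] 84.35
traytop 284 mean [0.4894 0.3113 0.0514] z [0.0376 0.053  0.0604]
   rect [0.4858 0.3042] [0.153  0.1107] 85.99
traywall 212 mean [0.4885 0.3077 0.0547] z [0.0491 0.0542 0.0612]
   rect [0.4854 0.3044] [0.1527 0.1103] 85.62
rack 534 mean [ 0.5186 -0.3622  0.0317] z [0.0232 0.0322 0.0374]
   rect [ 0.5173 -0.3635] [0.1376 0.0979] 87.22
g1 [[1.434999942779541, 1.434000015258789, 1.434999942779541], [1.437000036239624, 1.434999942779541, 1.434999942779541], [1.440000057220459, 1.440000057220459, 1.437999963760376]] [ 0.54513741 -0.31289894  0.05127929]
g2 [[1.4320000410079956, 1.434000015258789, 1.4299999475479126], [1.4320000410079956, 1.434999942779541, 1.4270000457763672], [1.437000036239624, 1.430999994277954, 1.4329999685287476]] [ 0.52141825 -0.37238994  0.04912007]
g3 [[1.4259999990463257, 1.430999994277954, 1.4290000200271606], [1.4290000200271606, 1.4279999732971191, 1.4290000200271606], [1.4320000410079956, 1.4249999523162842, 1.4259999990463257]] [ 0.48579264 -0.30848174  0.05053094]
w [[1.4149999618530273, 1.409999966621399, 1.4079999923706055], [1.4140000343322754, 1.409999966621399, 1.409000039100647], [1.4199999570846558, 1.4149999618530273, 1.406999945640564]] [ 0.47817454 -0.40729434  0.06982368]
```

Call:
step_arm:
  series:
    - [[0.0918, 0.115, 0.12, 0.05, -9], [0.0918, 0.23, 0.24, 0.08, -18.5], [0.0918, 0.23, 0.24, 0.08, -18.5], [0.0918, 0.23, 0.24, 0.08, -18.5], [0.0918, 0.23, 0.24, 0.08, -18.5], [0.0918, 0.23, 0.24, 0.08, -18.5], [0.0918, 0.23, 0.24, 0.08, -18.5], [0.0918, 0.23, 0.24, 0.08, -18.5], [0.0918, 0.23, 0.24, 0.08, -18.5], [0.0918, 0.23, 0.24, 0.08, -18.5], [0.0918, 0.23, 0.24, 0.08, -18.5], [0.0918, 0.23, 0.24, 0.08, -18.5]]

```text
clock: 1.15
position: [0.4276, -0.3532, 0.3197]
ee_rot: [-3.141, 0.001, 0.002]
force: [-0.1, -0.6, 0.2]
width: 1.0
```

```bash
python3 - <<'E'
from h import *
st(); shot('wrist','w1'); s=observe(); print(R.from_rotvec(s['ee_rot']).as_matrix()[:,1]); print(eyes.camera_params('wrist'))
E
```

```text
1.15 [ 0.4276 -0.3532  0.3197] [-3.141e+00  1.000e-03  2.000e-03] [-0.13 -0.58  0.18] 1.0000409049750474
[-0.00149151 -0.9999983  -0.00108412]
{'intrinsics': array([[329.21332072,   0.        , 252.7722641 ],
       [  0.        , 329.21332072, 185.5977277 ],
       [  0.        ,   0.        ,   1.        ]]), 'position': array([ 0.49893908, -0.35276338,  0.46380003]), 'attitude': array([ 2.07850643, -2.08179825, -0.28130173])}
```

View pics/w1.png

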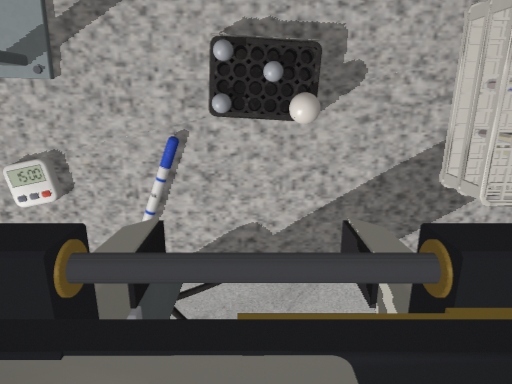

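```bash
cat >> h.py <<'E'
def ray(K,p,Rm,u,v,z):
    r=Rm@np.array([(u-K[0,2])/K[0,0],(v-K[1,2])/K[1,1],1]); return p+r*(z-p[2])/r[2]
def proj(K,p,Rm,X):
    c=(np.asarray(X)-p)@Rm; return c[...,0]/c[...,2]*K[0,0]+K[0,2], c[...,1]/c[...,2]*K[1,1]+K[1,2]
E
python3 - <<'E'
from h import *
im,d,W,K,p,Rm=load('w1')
hsv=cv2.cvtColor(im,cv2.COLOR_RGB2HSV)
V=hsv[...,2]
for n,u,v,r,z in [('g1',223,49,13,.0425),('g2',273,71,13,.0425),('g3',221,103,13,.0425),('w',305,108,19,.051)]:
    sub=W[v-r:v+r+1,u-r:u+r+1].reshape(-1,3); 
    rad=.012 if n!='w' else .019
    m=sub[:,2]>(.040 if n!='w' else .042); P=sub[m]
    # sphere fit fixed radius
    from scipy.optimize import least_squares
    c0=ray(K,p,Rm,u,v,z)
    f=least_squares(lambda c:np.linalg.norm(P-c,axis=1)-rad,c0,loss='soft_l1',f_scale=.002)
    print(n,np.round(c0,4),np.round(f.x,4),m.sum())
m=np.zeros(V.shape,bool);m[30:125,200:330]=1
m&=(W[...,2]>.028)&(W[...,2]<.040)
P=W[m];r=cv2.minAreaRect(P[:,:2].astype(np.float32));print(r)
E
```

```text
g1 [ 0.5529 -0.3161  0.0425] [ 0.5522 -0.3154  0.0425] 338
g2 [ 0.528  -0.3761  0.0425] [ 0.5281 -0.3757  0.0423] 327
g3 [ 0.4905 -0.3121  0.0425] [ 0.4909 -0.312   0.0423] 301
w [ 0.4847 -0.4153  0.051 ] [ 0.4848 -0.4144  0.0507] 780
((0.5197721719741821, -0.3648604154586792), (0.13731476664543152, 0.09838537126779556), 86.83673095703125)
```

Call:
step_arm:
  series:
    - [[0.0918, 0.03, 0.1, 0.1, 0], [0.0918, 0.05, 0.3, 0.2, 0], [0.0918, 0.05, 0.3, 0.2, 0], [0.0918, 0.05, 0.3, 0.2, 0], [0.0918, 0.05, 0.3, 0.2, 0], [0.0918, 0.05, 0.3, 0.2, 0], [0.0918, 0.05, 0.3, 0.2, 0], [0.0918, 0.05, 0.3, 0.2, 0], [0.0918, 0.05, 0.3, 0.2, 0], [0.0918, 0.05, 0.3, 0.2, 0], [0.0918, 0.05, 0.3, 0.2, 0], [0.0918, 0.05, 0.3, 0.2, 0], [0.0918, 0.05, 0.3, 0.2, 0]]

```text
clock: 2.28
position: [0.4769, -0.0556, 0.5187]
ee_rot: [-3.141, 0.008, 0.005]
force: [0.0, 0.1, -0.1]
width: 1.002
```

```bash
python3 - <<'E'
from h import *
st(); shot('wrist','w2')
E
```

```text
2.2833 [ 0.4769 -0.0556  0.5187] [-3.141  0.008  0.005] [ 0.04  0.08 -0.12] 1.0016299873082786
```

View pics/w2.png

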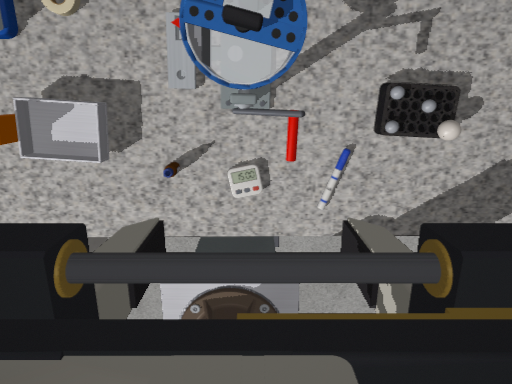

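```bash
python3 - <<'E'
from h import *
im,d,W,K,p,Rm=load('w2')
hsv=cv2.cvtColor(im,cv2.COLOR_RGB2HSV);H,S,V=[hsv[...,i].astype(int) for i in range(3)]
z=W[...,2]
def pca(n,m):
    P=W[m]; P=P[np.isfinite(P).all(1)]; c=P.mean(0); u,s,vt=np.linalg.svd((P-c)[:,:2],full_matrices=False); a=np.degrees(np.arctan2(vt[0,1],vt[0,0]))
    r=cv2.minAreaRect(P[:,:2].astype(np.float32)); print(n,len(P),np.round(c,4),'ang',round(a,2),'rect',np.round(r[0],4),np.round(r[1],4),round(r[2],2),'z',np.round(np.percentile(P[:,2],[2,50,98]),3)); return P
def box(r0,r1,c0,c1):
    q=np.zeros(V.shape,bool);q[r0:r1,c0:c1]=1;return q
red=((H<8)|(H>172))&(S>150)
pca('pin',red&box(110,165,280,305)&(z>.2))
pca('pointer',red&box(10,35,165,190))
pca('knob',(V<60)&box(0,40,210,275)&(z>.30))
pca('crankarm',(S<60)&box(105,120,230,305)&(z>.19))
P=pca('cap',(H>100)&(H<125)&(S>120)&box(0,95,175,310)&(z>.275)&(z<.295))
hull=cv2.convexHull(P[:,:2].astype(np.float32)*1000)[:,0]
from scipy.optimize import least_squares
lo=hull[hull[:,0]<620]
f=least_squares(lambda c:np.hypot(hull[:,0]-c[0],hull[:,1]-c[1])-67,[615,-43],loss='soft_l1');print('cap fit',f.x,np.abs(f.fun).max())
pca('traywall',(z>.048)&(z<.06)&box(90,170,10,115))
pca('handle',(H>5)&(H<20)&(S>180)&box(100,160,0,25)&(z>.05))
pca('block',(z>.010)&(z<.018)&(S<60)&box(20,90,165,200))
pca('baseplate',(z>.007)&(z<.0125)&(S<80)&box(92,112,215,280))
# slot edge: chord line; sample image col-wise lower blue->nonblue transition
blue=(H>100)&(H<125)&(S>120)&(z>.275)
pts=[]
for u in range(205,290,4):
    col=np.where(blue[0:75,u])[0]
    col=col[(col<60)]
    # last blue row before gap
    g=np.where(np.diff(col)>5)[0]
    v=col[g[-1]] if len(g) else col[-1]
    pts.append((u,v))
print(pts)
E
cd pics; python3 -c "
import cv2;i=cv2.imread('w2.png')[0:130,150:320];cv2.imwrite('z4.png',cv2.resize(i,None,fx=4.5,fy=4.5,interpolation=2))"
```

```text
pin 427 [ 0.4935 -0.1051  0.2296] ang 178.19 rect [ 0.493  -0.1056] [0.0131 0.0568] 88.21 z [0.226 0.23  0.232]
pointer 38 [0.6249 0.0273 0.2762] ang 179.93 rect [0.6254 0.0266] [0.0072 0.0071] 52.32 z [0.275 0.276 0.278]
knob 690 [ 0.6206 -0.0448  0.3145] ang -104.46 rect [ 0.6217 -0.045 ] [0.0383 0.0136] 75.56 z [0.302 0.316 0.318]
crankarm 511 [ 0.5281 -0.071   0.2202] ang -93.29 rect [ 0.5292 -0.0737] [0.0954 0.0122] 87.99 z [0.204 0.219 0.237]
cap 3686 [ 0.6139 -0.0508  0.2863] ang -93.11 rect [ 0.6003 -0.044 ] [0.1328 0.088 ] 89.21 z [0.284 0.286 0.288]
cap fit [622.96362265 -44.47010043] 37.21752556737084
traywall 966 [0.489  0.3121 0.0542] ang -94.62 rect [0.4881 0.3058] [0.1548 0.1103] 85.95 z [0.049 0.055 0.059]
handle 456 [0.4931 0.3794 0.0761] ang 176.03 rect [0.4937 0.3792] [0.0048 0.0482] 87.76 z [0.056 0.076 0.096]
block 1274 [0.6106 0.084  0.0144] ang -169.54 rect [0.621  0.0793] [0.0507 0.1171] 88.14 z [0.012 0.014 0.017]
baseplate 417 [ 0.5398 -0.0406  0.0101] ang -89.87 rect [ 0.5397 -0.0379] [0.0947 0.0298] 89.68 z [0.008 0.01  0.012]
[(205, np.int64(12)), (209, np.int64(9)), (213, np.int64(29)), (217, np.int64(30)), (221, np.int64(31)), (225, np.int64(32)), (229, np.int64(33)), (233, np.int64(34)), (237, np.int64(35)), (241, np.int64(36)), (245, np.int64(37)), (249, np.int64(39)), (253, np.int64(40)), (257, np.int64(41)), (261, np.int64(42)), (265, np.int64(43)), (269, np.int64(44)), (273, np.int64(29)), (277, np.int64(28)), (281, np.int64(7)), (285, np.int64(48)), (289, np.int64(32))]
```

View pics/z4.png

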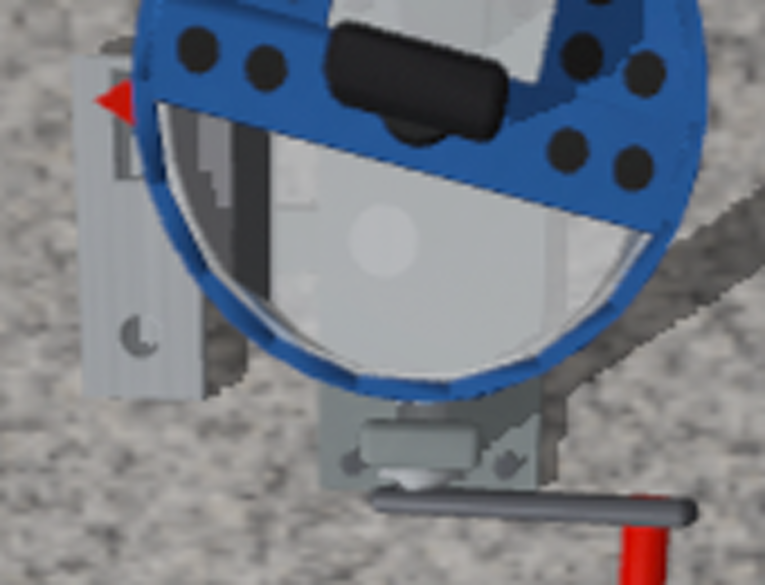

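Call:
step_arm:
  series:
    - [[0.055, 0.04, -0.15, -0.1, -7], [0.055, 0.0756, -0.26, -0.2, -14.5], [0.055, 0.0756, -0.26, -0.2, -14.5], [0.055, 0.0756, -0.26, -0.2, -14.5], [0.055, 0.0756, -0.26, -0.2, -14.5], [0.055, 0.0756, -0.26, -0.2, -14.5], [0.055, 0.0756, -0.26, -0.2, -14.5], [0.055, 0.0756, -0.26, -0.2, -14.5], [0.055, 0.0756, -0.26, -0.24, -14.5], [0.055, 0.0756, -0.26, -0.28, -14.5], [0.055, 0.0756, -0.26, -0.32, -14.5], [0.055, 0.0756, -0.26, -0.36, -14.5], [0.055, 0.0756, -0.26, -0.39, -14.5], [0.055, 0.0756, -0.26, -0.4, -14.5], [0.055, 0.0756, -0.26, -0.4, -14.5], [0.055, 0.0756, -0.26, -0.4, -14.5]]

```text
clock: 3.67
position: [0.5525, -0.3163, 0.1194]
ee_rot: [-3.114, 0.406, 0.005]
force: [0.0, 0.4, 0.7]
width: 0.598
```

```bash
python3 - <<'E'
from h import *
st(); s=observe(); y=R.from_rotvec(s['ee_rot']).as_matrix()[:,1]; print(np.degrees(np.arctan2(y[1],y[0]))); shot('wrist','w3')
E
```

```text
3.6667 [ 0.5525 -0.3163  0.1194] [-3.114  0.406  0.005] [0.04 0.35 0.66] 0.5977085360481095
-104.8455398019754
```

View pics/w3.png

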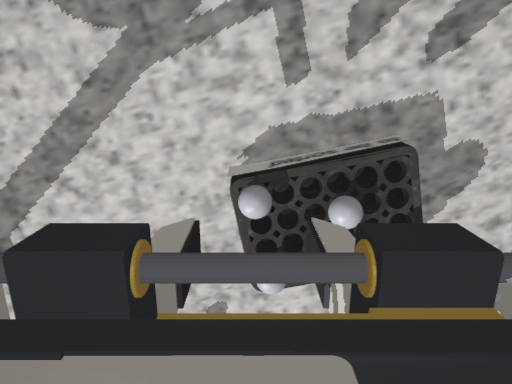

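Call:
step_arm:
  series:
    - [[0.055, 0, 0, -0.035, 0], [0.055, 0, 0, -0.0695, 0], [0.055, 0, 0, -0.0695, 0], [0.055, 0, 0, -0.0695, 0], [0.01, 0, 0, -0.0695, 0], [0.01, 0, 0, -0.0695, 0], [0.01, 0, 0, -0.0695, 0], [0.01, 0, 0, -0.0695, 0], [0.01, 0, 0, -0.0695, 0], [0.01, 0, 0, -0.0695, 0], [0.01, 0, 0, -0.04, 0], [0.01, 0, 0, 0, 0], [0.01, 0, 0, 0.04, 0], [0.01, 0, 0, 0.08, 0], [0.01, 0, 0, 0.12, 0], [0.01, 0, 0, 0.16, 0], [0.01, 0, 0, 0.2, 0], [0.01, 0, 0, 0.25, 0], [0.01, 0, 0, 0.25, 0], [0.01, 0, 0, 0.25, 0]]
  squeeze: 15

```text
clock: 5.38
position: [0.5547, -0.3169, 0.3751]
ee_rot: [3.113, -0.405, 0.01]
force: [0.4, 0.4, -0.7]
width: 0.25
```

Call:
step_arm:
  series:
    - [[0.01, 0.015, 0.04, 0, 0], [0.01, 0.03, 0.08, 0, 0], [0.01, 0.045, 0.12, 0, 0], [0.01, 0.06, 0.16, 0, 0], [0.01, 0.075, 0.2, 0, 0], [0.01, 0.09, 0.235, 0, 0], [0.01, 0.1026, 0.2626, 0, 0], [0.01, 0.1026, 0.2626, 0, 0], [0.01, 0.1026, 0.2626, -0.03, 0], [0.01, 0.1026, 0.2626, -0.045, 0], [0.01, 0.1026, 0.2626, -0.05, 0], [0.01, 0.1026, 0.2626, -0.05, 0]]

```text
clock: 6.38
position: [0.6561, -0.0546, 0.3226]
ee_rot: [3.113, -0.405, 0.003]
force: [-0.6, -0.9, -0.3]
width: 0.249
```

```bash
python3 - <<'E'
from h import *
st(); shot('wrist','w4');shot('side','s4')
i=cv2.imread('pics/s4.png')[110:230,220:380]; cv2.imwrite('pics/s4z.png',cv2.resize(i,None,fx=4.5,fy=4.5,interpolation=2))
E
```

```text
6.3833 [ 0.6561 -0.0546  0.3226] [ 3.113e+00 -4.050e-01  3.000e-03] [-0.58 -0.95 -0.28] 0.248773654017179
```

View pics/w4.png

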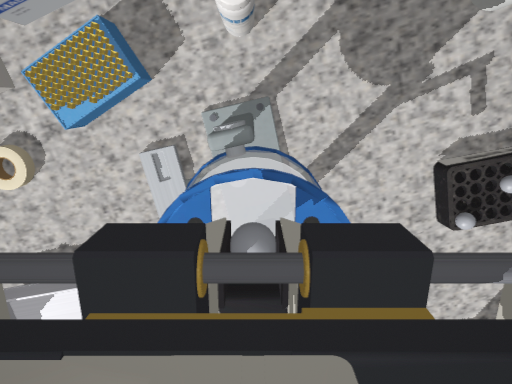

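View pics/s4z.png

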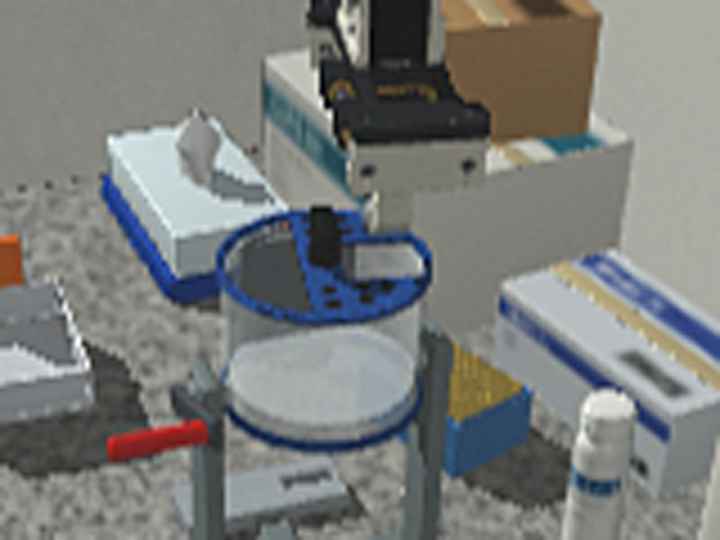

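Call:
step_arm:
  series:
    - [[0.01, 0.001, 0, -0.011, 0], [0.01, 0.001, 0, -0.011, 0], [0.05, 0.001, 0, -0.011, 0], [0.05, 0.001, 0, -0.011, 0], [0.05, 0.001, 0, -0.011, 0], [0.05, 0.001, 0, -0.011, 0], [0.05, 0.001, 0, -0.011, 0], [0.05, 0.001, 0, 0.02, 0], [0.05, 0.001, 0, 0.06, 0], [0.05, 0.001, 0, 0.06, 0]]

```text
clock: 7.32
position: [0.6604, -0.0545, 0.3934]
ee_rot: [3.115, -0.406, 0.027]
force: [0.5, 0.6, 1.8]
width: 0.549
```

```bash
python3 - <<'E'
from h import *
st(); shot('wrist','w5');shot('side','s5')
i=cv2.imread('pics/s5.png')[110:230,220:380]; cv2.imwrite('pics/s5z.png',cv2.resize(i,None,fx=4.5,fy=4.5,interpolation=2))
E
```

```text
7.3167 [ 0.6604 -0.0545  0.3934] [ 3.115 -0.406  0.027] [0.51 0.57 1.84] 0.5485957830730961
```

View pics/s5z.png

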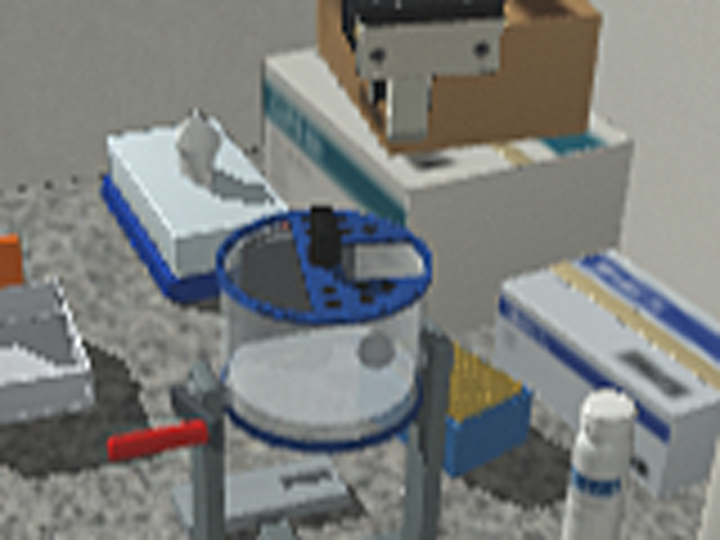

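Call:
step_arm:
  series:
    - [[0.055, -0.015, -0.04, 0, 0], [0.055, -0.03, -0.08, 0, 0], [0.055, -0.047, -0.12, 0, 0], [0.055, -0.065, -0.16, -0.02, 0], [0.055, -0.08, -0.195, -0.04, 0], [0.055, -0.095, -0.23, -0.06, 0], [0.055, -0.11, -0.265, -0.08, 0], [0.055, -0.125, -0.3, -0.1, 0], [0.055, -0.132, -0.3215, -0.13, 0], [0.055, -0.132, -0.3215, -0.17, 0], [0.055, -0.132, -0.3215, -0.21, 0], [0.055, -0.132, -0.3215, -0.25, 0], [0.055, -0.132, -0.3215, -0.273, 0], [0.055, -0.132, -0.3215, -0.273, 0], [0.055, -0.132, -0.3215, -0.273, 0], [0.055, -0.132, -0.3215, -0.273, 0]]

```text
clock: 8.75
position: [0.528, -0.3764, 0.1162]
ee_rot: [3.113, -0.406, 0.02]
force: [0.4, -0.6, 0.8]
width: 0.601
```

Call:
step_arm:
  series:
    - [[0.055, 0, 0, -0.035, 0], [0.055, 0, 0, -0.066, 0], [0.055, 0, 0, -0.066, 0], [0.055, 0, 0, -0.066, 0], [0.01, 0, 0, -0.066, 0], [0.01, 0, 0, -0.066, 0], [0.01, 0, 0, -0.066, 0], [0.01, 0, 0, -0.066, 0], [0.01, 0, 0, -0.066, 0], [0.01, 0, 0, -0.03, 0], [0.01, 0, 0, 0.01, 0], [0.01, 0, 0, 0.05, 0], [0.01, 0, 0, 0.09, 0], [0.01, 0, 0, 0.13, 0], [0.01, 0, 0, 0.17, 0], [0.01, 0, 0, 0.21, 0], [0.01, 0, 0, 0.24, 0], [0.01, 0, 0, 0.26, 0], [0.01, 0, 0, 0.26, 0]]

```text
clock: 10.33
position: [0.5292, -0.3771, 0.382]
ee_rot: [3.11, -0.405, 0.031]
force: [0.1, 0.2, -0.6]
width: 0.245
```

Call:
step_arm:
  series:
    - [[0.01, 0.015, 0.04, 0, 0], [0.01, 0.03, 0.08, 0, 0], [0.01, 0.045, 0.12, 0, 0], [0.01, 0.06, 0.16, 0, 0], [0.01, 0.076, 0.2, 0, 0], [0.01, 0.093, 0.24, 0, 0], [0.01, 0.11, 0.28, 0, 0], [0.01, 0.128, 0.3228, -0.01, 0], [0.01, 0.128, 0.3228, -0.02, 0], [0.01, 0.128, 0.3228, -0.05, 0], [0.01, 0.128, 0.3228, -0.068, 0], [0.01, 0.128, 0.3228, -0.07, 0], [0.01, 0.128, 0.3228, -0.07, 0], [0.05, 0.128, 0.3228, -0.07, 0], [0.05, 0.128, 0.3228, -0.07, 0], [0.05, 0.128, 0.3228, -0.07, 0], [0.05, 0.128, 0.3228, -0.07, 0], [0.05, 0.128, 0.3228, -0.04, 0], [0.05, 0.128, 0.3228, 0, 0], [0.05, 0.128, 0.3228, 0, 0]]

```text
clock: 12.0
position: [0.6594, -0.0542, 0.3905]
ee_rot: [3.111, -0.406, 0.049]
force: [-0.0, -0.3, 1.8]
width: 0.543
```

```bash
python3 - <<'E'
from h import *
st(); shot('side','s6')
i=cv2.imread('pics/s6.png')[110:270,190:380]; cv2.imwrite('pics/s6z.png',cv2.resize(i,None,fx=4,fy=3.7,interpolation=2))
E
```

```text
12.0 [ 0.6594 -0.0542  0.3905] [ 3.111 -0.406  0.049] [-0.04 -0.34  1.76] 0.5432914179959498
```

View pics/s6z.png

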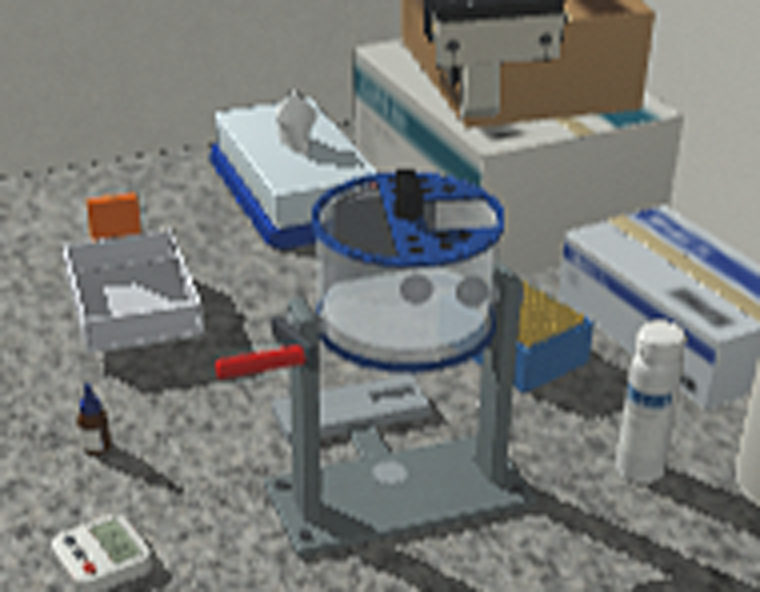

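Call:
step_arm:
  series:
    - [[0.055, -0.018, -0.04, 0, 0], [0.055, -0.037, -0.08, 0, 0], [0.055, -0.06, -0.12, 0, 0], [0.055, -0.08, -0.155, 0, 0], [0.055, -0.11, -0.19, 0, 0], [0.055, -0.14, -0.225, 0, 0], [0.055, -0.1687, -0.2578, -0.01, 0], [0.055, -0.1687, -0.2578, -0.05, 0], [0.055, -0.1687, -0.2578, -0.09, 0], [0.055, -0.1687, -0.2578, -0.13, 0], [0.055, -0.1687, -0.2578, -0.17, 0], [0.055, -0.1687, -0.2578, -0.21, 0], [0.055, -0.1687, -0.2578, -0.25, 0], [0.055, -0.1687, -0.2578, -0.27, 0]]

```text
clock: 13.22
position: [0.4879, -0.3108, 0.1129]
ee_rot: [3.113, -0.406, 0.038]
force: [0.4, 0.3, -0.1]
width: 0.599
```

```bash
python3 - <<'E'
from h import *
st(); shot('wrist','w7')
s=observe();print(R.from_rotvec(s['ee_rot']).as_matrix())
E
```

```text
13.2167 [ 0.4879 -0.3108  0.1129] [ 3.113 -0.406  0.038] [ 0.42  0.3  -0.08] 0.5994954498471046
[[ 0.96633873 -0.25647563  0.02024156]
 [-0.2564599  -0.96654885 -0.00341341]
 [ 0.02043992 -0.00189264 -0.99978929]]
```

View pics/w7.png

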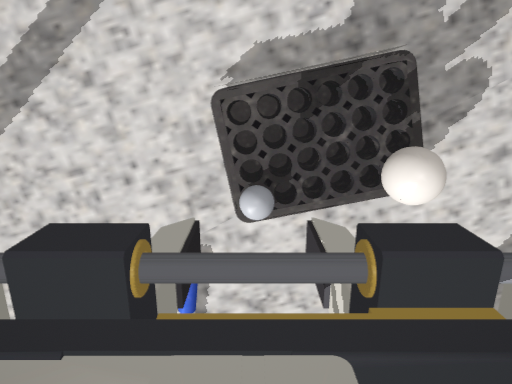

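Call:
step_arm:
  series:
    - [[0.055, 0.0025, -0.001, -0.035, 0], [0.055, 0.0025, -0.001, -0.063, 0], [0.055, 0.0025, -0.001, -0.063, 0], [0.055, 0.0025, -0.001, -0.063, 0], [0.01, 0.0025, -0.001, -0.063, 0], [0.01, 0.0025, -0.001, -0.063, 0], [0.01, 0.0025, -0.001, -0.063, 0], [0.01, 0.0025, -0.001, -0.063, 0], [0.01, 0.0025, -0.001, -0.063, 0], [0.01, 0.0025, -0.001, -0.03, 0], [0.01, 0.0025, -0.001, 0.01, 0], [0.01, 0.0025, -0.001, 0.05, 0], [0.01, 0.0025, -0.001, 0.09, 0], [0.01, 0.0025, -0.001, 0.13, 0], [0.01, 0.0025, -0.001, 0.17, 0], [0.01, 0.0025, -0.001, 0.21, 0], [0.01, 0.0025, -0.001, 0.25, 0], [0.01, 0.0025, -0.001, 0.265, 0], [0.01, 0.0025, -0.001, 0.265, 0], [0.01, 0.0025, -0.001, 0.265, 0]]

```text
clock: 14.93
position: [0.4894, -0.3108, 0.376]
ee_rot: [3.114, -0.405, 0.034]
force: [-0.2, -0.2, -1.8]
width: 0.244
```

Delta to drop: (0.1679, 0.2565, -0.064).

Call:
step_arm:
  series:
    - [[0.01, 0.025, 0.035, 0, 0], [0.01, 0.05, 0.07, 0, 0], [0.01, 0.072, 0.105, 0, 0], [0.01, 0.094, 0.14, 0, 0], [0.01, 0.116, 0.175, 0, 0], [0.01, 0.138, 0.21, 0, 0], [0.01, 0.16, 0.245, 0, 0], [0.01, 0.168, 0.2565, 0, 0], [0.01, 0.168, 0.2565, -0.02, 0], [0.01, 0.168, 0.2565, -0.05, 0], [0.01, 0.168, 0.2565, -0.063, 0], [0.01, 0.168, 0.2565, -0.064, 0], [0.01, 0.168, 0.2565, -0.064, 0], [0.05, 0.168, 0.2565, -0.064, 0], [0.05, 0.168, 0.2565, -0.064, 0], [0.05, 0.168, 0.2565, -0.064, 0], [0.05, 0.168, 0.2565, -0.064, 0], [0.05, 0.168, 0.2565, -0.034, 0], [0.05, 0.168, 0.2565, 0, 0], [0.05, 0.168, 0.2565, 0, 0]]

```text
clock: 16.6
position: [0.6594, -0.0542, 0.3835]
ee_rot: [-3.114, 0.406, -0.05]
force: [0.3, 0.7, 1.3]
width: 0.544
```

```bash
python3 - <<'E'
from h import *
st(); shot('side','s8')
i=cv2.imread('pics/s8.png')[110:270,190:380]; cv2.imwrite('pics/s8z.png',cv2.resize(i,None,fx=4,fy=3.7,interpolation=2))
E
```

```text
16.6 [ 0.6594 -0.0542  0.3835] [-3.114  0.406 -0.05 ] [0.3  0.67 1.29] 0.5436045045181311
```

View pics/s8z.png

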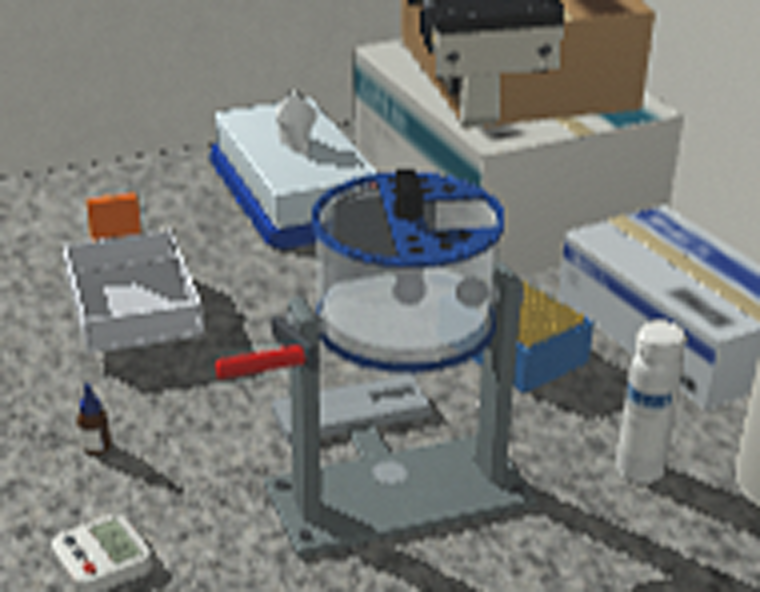

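Call:
step_arm:
  series:
    - [[0.065, -0.018, -0.04, 0, 0], [0.065, -0.036, -0.075, 0, 0], [0.065, -0.054, -0.11, 0, 0], [0.065, -0.072, -0.145, 0, 0], [0.065, -0.09, -0.18, 0, 0], [0.065, -0.108, -0.215, 0, 0], [0.065, -0.126, -0.25, 0, 0], [0.065, -0.144, -0.29, -0.01, 0], [0.065, -0.16, -0.33, -0.02, 0], [0.065, -0.1746, -0.3606, -0.04, 0], [0.065, -0.1746, -0.3606, -0.08, 0], [0.065, -0.1746, -0.3606, -0.12, 0], [0.065, -0.1746, -0.3606, -0.16, 0], [0.065, -0.1746, -0.3606, -0.2, 0], [0.065, -0.1746, -0.3606, -0.24, 0], [0.065, -0.1746, -0.3606, -0.26, 0]]

```text
clock: 17.98
position: [0.4819, -0.4131, 0.1155]
ee_rot: [-3.112, 0.406, -0.038]
force: [-0.5, 0.8, -0.2]
width: 0.708
```

```bash
python3 - <<'E'
from h import *
st(); shot('wrist','w9')
E
```

```text
17.9833 [ 0.4819 -0.4131  0.1155] [-3.112  0.406 -0.038] [-0.5   0.78 -0.15] 0.7075355015766296
```

View pics/w9.png

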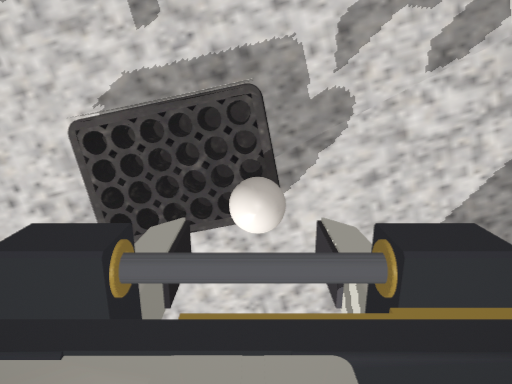

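Call:
step_arm:
  series:
    - [[0.065, 0.0029, -0.0015, -0.035, 0], [0.065, 0.0029, -0.0015, -0.065, 0], [0.065, 0.0029, -0.0015, -0.065, 0], [0.065, 0.0029, -0.0015, -0.065, 0], [0.02, 0.0029, -0.0015, -0.065, 0], [0.02, 0.0029, -0.0015, -0.065, 0], [0.02, 0.0029, -0.0015, -0.065, 0], [0.02, 0.0029, -0.0015, -0.065, 0], [0.02, 0.0029, -0.0015, -0.065, 0], [0.02, 0.0029, -0.0015, -0.04, 0], [0.02, 0.0029, -0.0015, -0.01, 0], [0.02, 0.0029, -0.0015, 0.03, 0], [0.02, 0.0029, -0.0015, 0.07, 0], [0.02, 0.0029, -0.0015, 0.11, 0], [0.02, 0.0029, -0.0015, 0.15, 0], [0.02, 0.0029, -0.0015, 0.19, 0], [0.02, 0.0029, -0.0015, 0.23, 0], [0.02, 0.0029, -0.0015, 0.265, 0], [0.02, 0.0029, -0.0015, 0.265, 0], [0.02, 0.0029, -0.0015, 0.265, 0]]
  squeeze: 25

```text
clock: 19.7
position: [0.4843, -0.4141, 0.3803]
ee_rot: [-3.112, 0.405, -0.039]
force: [-0.3, 0.5, -1.7]
width: 0.402
```

Call:
step_arm:
  series:
    - [[0.02, 0.018, 0.035, 0, 0], [0.02, 0.035, 0.07, 0, 0], [0.02, 0.052, 0.105, 0, 0], [0.02, 0.069, 0.14, 0, 0], [0.02, 0.086, 0.175, 0, 0], [0.02, 0.103, 0.21, 0, 0], [0.02, 0.12, 0.245, 0, 0], [0.02, 0.137, 0.28, 0, 0], [0.02, 0.153, 0.315, 0, 0], [0.02, 0.167, 0.345, 0, 0], [0.02, 0.173, 0.3598, 0, 0], [0.02, 0.173, 0.3598, -0.02, 0], [0.02, 0.173, 0.3598, -0.05, 0], [0.02, 0.173, 0.3598, -0.065, 0], [0.02, 0.173, 0.3598, -0.07, 0], [0.02, 0.173, 0.3598, -0.07, 0], [0.02, 0.173, 0.3598, -0.07, 0], [0.02, 0.173, 0.3598, -0.07, 0]]

```text
clock: 21.2
position: [0.6578, -0.0545, 0.3116]
ee_rot: [-3.112, 0.406, -0.041]
force: [0.4, 0.9, -0.2]
width: 0.399
```

```bash
python3 - <<'E'
from h import *
st(); shot('wrist','w10')
E
```

```text
21.2 [ 0.6578 -0.0545  0.3116] [-3.112  0.406 -0.041] [ 0.42  0.9  -0.21] 0.39930370579845037
```

View pics/w10.png

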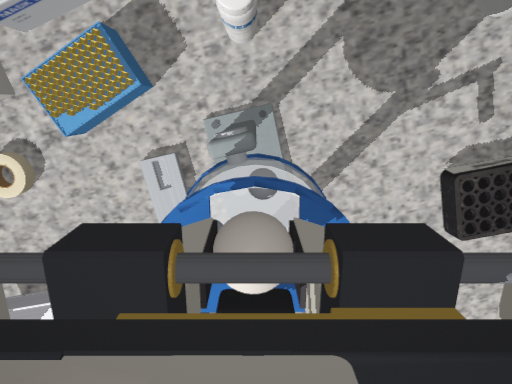

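Call:
step_arm:
  series:
    - [[0.06, 0, 0, -0.003, 0], [0.06, 0, 0, -0.003, 0], [0.06, 0, 0, -0.003, 0], [0.06, 0, 0, -0.003, 0], [0.06, 0, 0, 0.0, 0], [0.06, 0, 0, 0.03, 0], [0.06, 0, 0, 0.07, 0], [0.06, -0.03, 0, 0.11, 0], [0.06, -0.07, 0, 0.15, 0], [0.06, -0.11, 0, 0.17, 0], [0.06, -0.15, 0, 0.17, 0], [0.06, -0.15, 0, 0.17, 0], [0.06, -0.15, 0, 0.17, 0], [0.06, -0.15, 0, 0.17, 0]]

```text
clock: 22.42
position: [0.5073, -0.0545, 0.4833]
ee_rot: [-3.112, 0.406, -0.047]
force: [0.6, 0.1, -0.0]
width: 0.656
```

```bash
python3 - <<'E'
from h import *
st(); shot('wrist','w11');shot('side','s11')
i=cv2.imread('pics/s11.png')[110:270,190:380]; cv2.imwrite('pics/s11z.png',cv2.resize(i,None,fx=4,fy=3.7,interpolation=2))
E
```

```text
22.4167 [ 0.5073 -0.0545  0.4833] [-3.112  0.406 -0.047] [ 0.57  0.12 -0.02] 0.6558404944743875
```

View pics/w11.png

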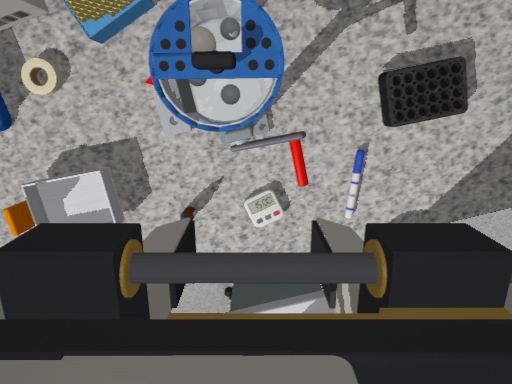

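View pics/s11z.png

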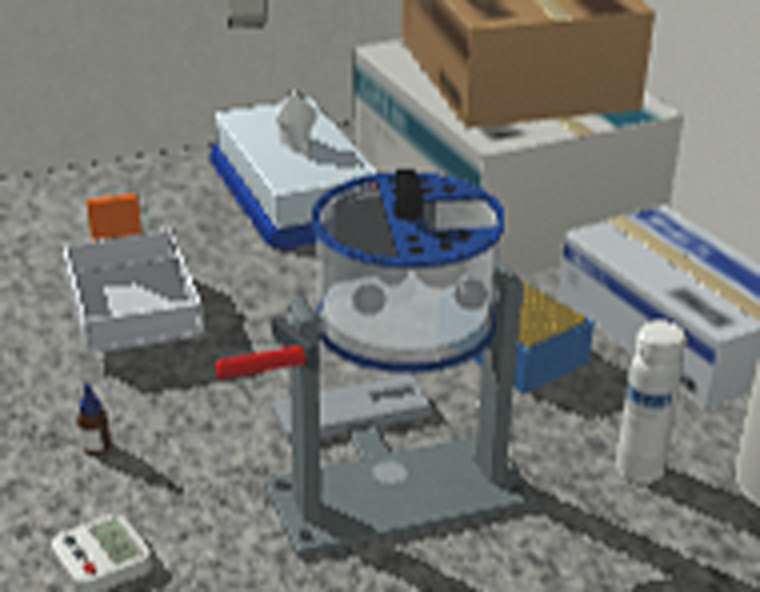

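Call:
step_arm:
  series:
    - [[0.05, 0.01, 0, 0, 7], [0.05, 0.02, 0.001, 0, 14], [0.05, 0.03, 0.002, -0.01, 21], [0.05, 0.04, 0.003, -0.02, 28], [0.05, 0.05, 0.004, -0.03, 35], [0.05, 0.06, 0.005, -0.04, 42], [0.05, 0.07, 0.006, -0.05, 49], [0.05, 0.08, 0.007, -0.06, 56], [0.05, 0.09, 0.008, -0.07, 63], [0.05, 0.1, 0.009, -0.08, 70], [0.05, 0.11, 0.0095, -0.083, 77], [0.05, 0.1143, 0.0095, -0.083, 84], [0.05, 0.1143, 0.0095, -0.083, 90.3], [0.05, 0.1143, 0.0095, -0.083, 90.3], [0.05, 0.1143, 0.0095, -0.083, 90.3], [0.05, 0.1143, 0.0095, -0.083, 90.3], [0.05, 0.1143, 0.0095, -0.083, 90.3]]

```text
clock: 23.93
position: [0.6228, -0.0449, 0.3983]
ee_rot: [-2.47, -1.906, -0.025]
force: [-0.0, -0.3, 0.2]
width: 0.545
```

```bash
python3 - <<'E'
from h import *
st(); shot('wrist','w12')
s=observe();print(R.from_rotvec(s['ee_rot']).as_matrix(),s['joints'])
E
```

```text
23.9333 [ 0.6228 -0.0449  0.3983] [-2.47  -1.906 -0.025] [-0.04 -0.31  0.2 ] 0.5451160924199063
[[ 2.53284094e-01  9.67391941e-01 -1.55571333e-05]
 [ 9.67044724e-01 -2.53192754e-01  2.67942493e-02]
 [ 2.59166019e-02 -6.80160160e-03 -9.99640970e-01]] [ 0.26661887  0.39525759 -0.41103368  1.27507304  0.12817565  1.49870911
 -0.38074843]
```

View pics/w12.png

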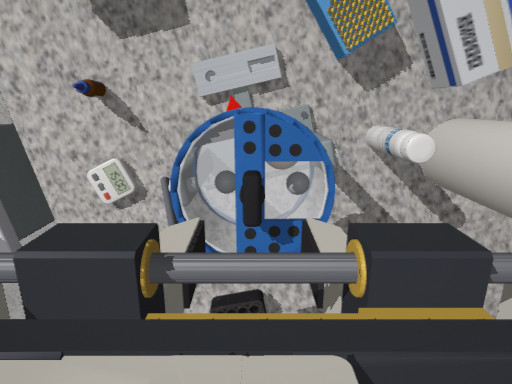

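Call:
step_arm:
  series:
    - [[0.05, -0.001, 0, -0.03, 0], [0.05, -0.001, 0, -0.06, 0], [0.05, -0.001, 0, -0.085, 0], [0.05, -0.001, 0, -0.092, 0], [0.05, -0.001, 0, -0.092, 0], [0.05, -0.001, 0, -0.092, 0], [0.002, -0.001, 0, -0.092, 0], [0.002, -0.001, 0, -0.092, 0], [0.002, -0.001, 0, -0.092, 0], [0.002, -0.001, 0, -0.092, 0], [0.002, -0.001, 0, -0.092, 0], [0.002, -0.001, 0, -0.092, 0]]
  squeeze: 35

```text
clock: 24.98
position: [0.6216, -0.0448, 0.3069]
ee_rot: [-2.47, -1.907, -0.025]
force: [-2.3, -0.2, 3.2]
width: 0.194
```

Call:
step_arm:
  series:
    - [[0.002, 0, 0, 0, 0], [0.002, 0, 0, 0, 0], [0.002, 0, 0, 0, 0]]

```text
clock: 25.23
position: [0.6216, -0.0448, 0.3069]
ee_rot: [-2.47, -1.907, -0.026]
force: [-0.3, 1.3, 1.0]
width: 0.196
```

```bash
python3 - <<'E'
from h import *
st(); shot('wrist','w13')
E
```

```text
25.2333 [ 0.6216 -0.0448  0.3069] [-2.47  -1.907 -0.026] [-0.31  1.32  1.  ] 0.19578165479377752
```

View pics/w13.png

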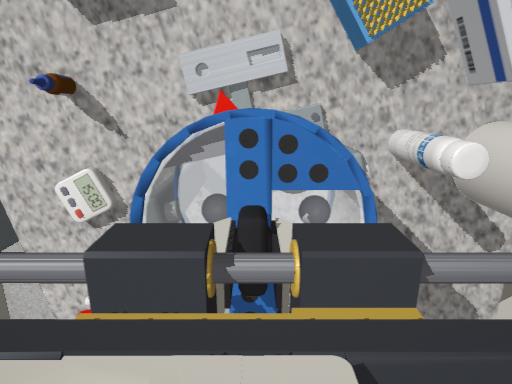

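Call:
step_arm:
  series:
    - [[0.002, 0, 0, 0, -5], [0.002, 0, 0, 0, -11], [0.002, 0, 0, 0, -17], [0.002, 0, 0, 0, -23], [0.002, 0, 0, 0, -29], [0.002, 0, 0, 0, -35], [0.002, 0, 0, 0, -41], [0.002, 0, 0, 0, -47], [0.002, 0, 0, 0, -53], [0.002, 0, 0, 0, -59], [0.002, 0, 0, 0, -65], [0.002, 0, 0, 0, -71], [0.002, 0, 0, 0, -77.2], [0.002, 0, 0, 0, -77.2], [0.002, 0, 0, 0, -77.2], [0.002, 0, 0, 0, -77.2], [0.05, 0, 0, 0, -77.2], [0.05, 0, 0, 0, -77.2], [0.05, 0, 0, 0, -77.2], [0.05, 0, 0, 0, -77.2]]

```text
clock: 26.95
position: [0.6213, -0.0443, 0.3068]
ee_rot: [-3.134, 0.048, -0.04]
force: [0.1, -0.0, 0.8]
width: 0.436
```

Call:
step_arm:
  series:
    - [[0.05, 0, 0, 0.03, 0], [0.05, 0, 0, 0.07, 0], [0.05, -0.03, 0, 0.11, 0], [0.05, -0.07, 0, 0.15, 0], [0.05, -0.11, 0, 0.18, 0], [0.05, -0.11, 0, 0.18, 0], [0.05, -0.11, 0, 0.18, 0], [0.05, -0.11, 0, 0.18, 0]]

```text
clock: 27.62
position: [0.5108, -0.044, 0.4888]
ee_rot: [-3.134, 0.047, -0.046]
force: [0.1, -0.2, -0.3]
width: 0.551
```

```bash
python3 - <<'E'
from h import *
st(); shot('wrist','w14')
s=observe();print(R.from_rotvec(s['ee_rot']).as_matrix())
im,d,W,K,p,Rm=load('w14')
V=im.max(-1); 
m=(V<60)&(W[...,2]>.305)&(W[...,2]<.325);m[200:]=0
P=W[m];r=cv2.minAreaRect(P[:,:2].astype(np.float32));print(r,len(P))
E
```

```text
27.6167 [ 0.5108 -0.044   0.4888] [-3.134  0.047 -0.046] [ 0.13 -0.21 -0.34] 0.5506186683291175
[[ 0.99919628 -0.02987036  0.02673131]
 [-0.03005824 -0.999526    0.00665443]
 [ 0.02651987 -0.00745258 -0.99962051]]
((0.6215992569923401, -0.044149212539196014), (0.03870498761534691, 0.013927556574344635), 0.9969677329063416) 634
```

View pics/w14.png

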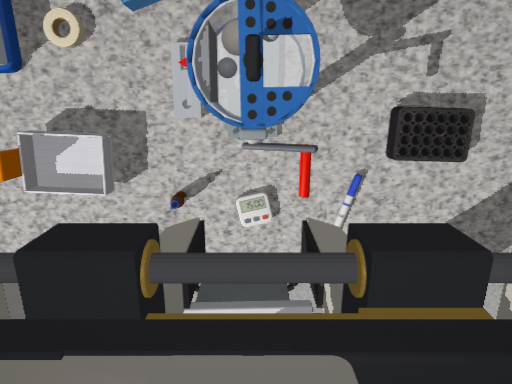

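Call:
step_arm:
  series:
    - [[0.05, -0.01, 0.04, 0, 0], [0.05, -0.02, 0.08, 0, 0], [0.05, -0.03, 0.12, 0, 0], [0.05, -0.04, 0.16, 0, 0], [0.05, -0.05, 0.2, 0, 0], [0.05, -0.06, 0.24, -0.02, 0], [0.05, -0.07, 0.28, -0.04, 0], [0.05, -0.08, 0.32, -0.06, 0], [0.05, -0.09, 0.36, -0.09, 0], [0.05, -0.09, 0.36, -0.09, 0], [0.05, -0.09, 0.36, -0.09, 0], [0.05, -0.09, 0.36, -0.09, 0]]

```text
clock: 28.67
position: [0.4206, 0.3166, 0.3945]
ee_rot: [-3.136, 0.042, -0.035]
force: [0.2, 0.6, 0.3]
width: 0.542
```

```bash
python3 - <<'E'
from h import *
st(); shot('wrist','w15')
s=observe();print(R.from_rotvec(s['ee_rot']).as_matrix()[:,1:])
im,d,W,K,p,Rm=load('w15')
hsv=cv2.cvtColor(im,cv2.COLOR_RGB2HSV);H,S,V=[hsv[...,i].astype(int) for i in range(3)]
z=W[...,2]
def rep(n,m):
    m=m.copy();m[215:]=0
    P=W[m];r=cv2.minAreaRect(P[:,:2].astype(np.float32));print(n,len(P),np.round(r[0],4),np.round(r[1],4),round(r[2],2),P.mean(0).round(4),np.percentile(P[:,2],[2,50,98]).round(4))
o=(H>5)&(H<20)&(S>180)
rep('handle',o); zt=np.percentile(z[o&(np.arange(384)[:,None]<215)],98); rep('handletop',o&(z>zt-.006))
rep('wall',(z>.050)&(z<.06)&~o&(S<60)&(np.arange(512)[None]<480))
E
```

```text
28.6667 [0.4206 0.3166 0.3945] [-3.136  0.042 -0.035] [0.17 0.58 0.35] 0.5418847399103373
[[-0.02924729  0.02430953]
 [-0.99955575  0.00502563]
 [-0.00573616 -0.99969185]]
handle 546 [0.4456 0.2531] [0.2983 0.0459] 70.54 [nan nan nan] [nan nan nan]<stdin>:9: RuntimeWarning: Mean of empty slice.
  ret = um.true_divide(
Traceback (most recent call last):
IndexError: index -1 is out of bounds for axis 0 with size 0
```

View pics/w15.png

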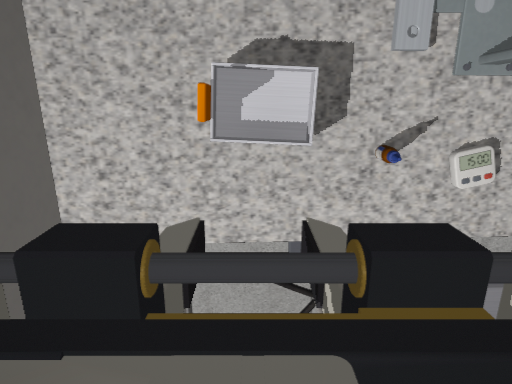

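```bash
python3 - <<'E'
from h import *
im,d,W,K,p,Rm=load('w15')
hsv=cv2.cvtColor(im,cv2.COLOR_RGB2HSV);H,S,V=[hsv[...,i].astype(int) for i in range(3)]
z=W[...,2]; ok=np.isfinite(z)
b=np.zeros(z.shape,bool);b[50:160,185:335]=1;b&=ok
def rep(n,m):
    P=W[m];r=cv2.minAreaRect(P[:,:2].astype(np.float32));print(n,len(P),np.round(r[0],4),np.round(r[1],4),round(r[2],2),P.mean(0).round(4),np.percentile(P[:,2],[2,50,98]).round(4))
o=(H>5)&(H<20)&(S>180)&b
rep('handle',o); zt=np.percentile(z[o],98); rep('handletop',o&(z>zt-.008))
rep('wall',(z>.050)&(z<.06)&~o&(S<60)&b)
E
```

```text
handle 458 [0.4928 0.3839] [0.0105 0.0482] 86.18 [0.4935 0.3824 0.0928] [0.0566 0.0993 0.1018]
handletop 335 [0.4928 0.3839] [0.0104 0.0482] 86.33 [0.4934 0.3837 0.0995] [0.0949 0.0998 0.1019]
wall 1117 [0.4877 0.3041] [0.1501 0.1101] 85.92 [0.4907 0.3031 0.0546] [0.051  0.0549 0.0567]
```

```bash
python3 - <<'E'
from h import *
for fn in('w12','w13','w14'):
    im,d,W,K,p,Rm=load(fn)
    th=np.radians(-1.9);o=np.array([.6216,-.0446]);ex=np.array([np.cos(th),np.sin(th)]);ey=np.array([-ex[1],ex[0]])
    s=o+.078*ey
    for q in [(-.04,.045),(.04,.045)]:
        X=s+q[0]*ex+q[1]*ey
        print(fn,q,X.round(4),proj(K,p,Rm,[X[0],X[1],.014]))
i=cv2.imread('pics/w12.png')[30:120,180:290];cv2.imwrite('pics/z12.png',cv2.resize(i,None,fx=7,fy=6.6,interpolation=2))
i=cv2.imread('pics/w13.png')[20:120,170:300];cv2.imwrite('pics/z13.png',cv2.resize(i,None,fx=6,fy=6,interpolation=2))
E
```

```text
w12 (-0.04, 0.045) [0.5857 0.0797] (np.float64(209.81060873369802), np.float64(76.39311829549092))
w12 (0.04, 0.045) [0.6657 0.077 ] (np.float64(260.70569896140495), np.float64(64.11369399419077))
w13 (-0.04, 0.045) [0.5857 0.0797] (np.float64(201.22463503493805), np.float64(70.07220004399338))
w13 (0.04, 0.045) [0.6657 0.077 ] (np.float64(263.0079730056397), np.float64(55.11870469323958))
w14 (-0.04, 0.045) [0.5857 0.0797] (np.float64(187.0102474622131), np.float64(104.26316897254985))
w14 (0.04, 0.045) [0.6657 0.077 ] (np.float64(185.05048404465748), np.float64(57.91388809487792))
```

View pics/z12.png

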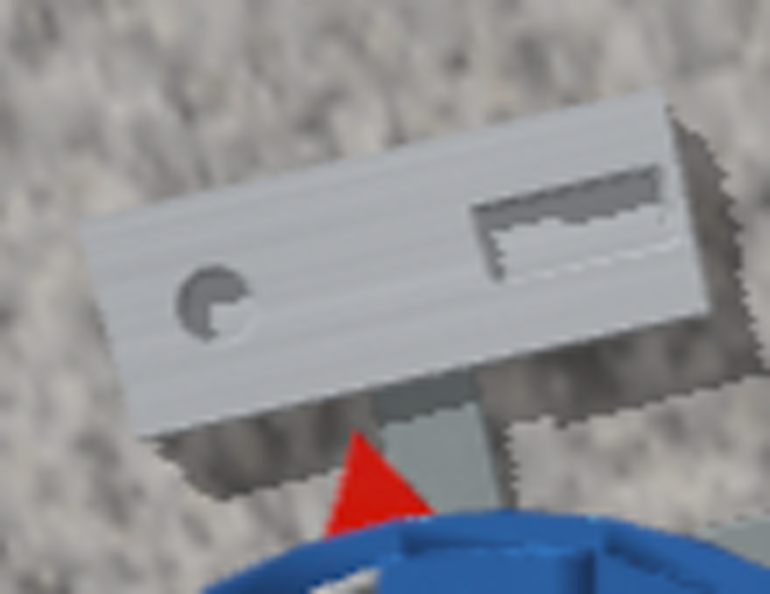

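View pics/z13.png

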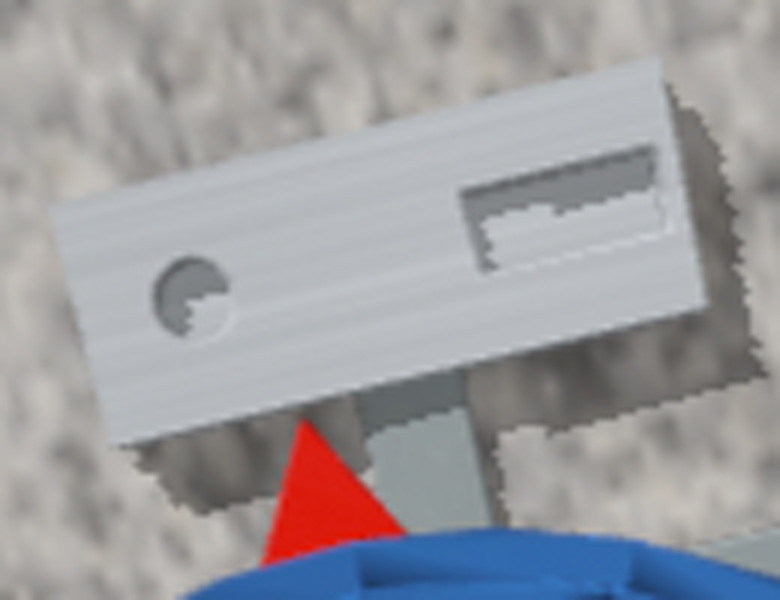

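Call:
step_arm:
  series:
    - [[0.08, 0.01, 0.01, 0, 7], [0.08, 0.02, 0.02, -0.02, 14], [0.08, 0.03, 0.03, -0.04, 21], [0.08, 0.04, 0.04, -0.06, 28], [0.08, 0.05, 0.05, -0.08, 35], [0.08, 0.06, 0.06, -0.1, 42], [0.08, 0.07, 0.068, -0.12, 49], [0.08, 0.0728, 0.068, -0.14, 56], [0.08, 0.0728, 0.068, -0.16, 63], [0.08, 0.0728, 0.068, -0.18, 70], [0.08, 0.0728, 0.068, -0.2, 77], [0.08, 0.0728, 0.068, -0.22, 84], [0.08, 0.0728, 0.068, -0.235, 87.6], [0.08, 0.0728, 0.068, -0.235, 87.6], [0.08, 0.0728, 0.068, -0.235, 87.6], [0.08, 0.0728, 0.068, -0.235, 87.6]]

```text
clock: 30.05
position: [0.4955, 0.3835, 0.1618]
ee_rot: [-2.288, -2.123, -0.024]
force: [-0.2, 0.3, 0.8]
width: 0.87
```

```bash
python3 - <<'E'
from h import *
st(); shot('wrist','w16')
s=observe();print(R.from_rotvec(s['ee_rot']).as_matrix()[:,1:], s['joints'])
im,d,W,K,p,Rm=load('w16')
hsv=cv2.cvtColor(im,cv2.COLOR_RGB2HSV);H,S,V=[hsv[...,i].astype(int) for i in range(3)]
o=(H>5)&(H<20)&(S>180)&np.isfinite(W[...,2])&(W[...,2]>.04)
P=W[o];r=cv2.minAreaRect(P[:,:2].astype(np.float32));print(r)
E
```

```text
30.05 [0.4955 0.3835 0.1618] [-2.288 -2.123 -0.024] [-0.24  0.28  0.75] 0.8698327587075434
[[ 0.99724366 -0.0021521 ]
 [-0.07408549  0.02572137]
 [-0.0040531  -0.99966683]] [-0.28375127  0.59908235 -0.68565977  1.63285498  0.40514788  1.0405499
 -1.15888681]
((0.4926106035709381, 0.3852525055408478), (0.011412863619625568, 0.04881911352276802), 85.90873718261719)
```

View pics/w16.png

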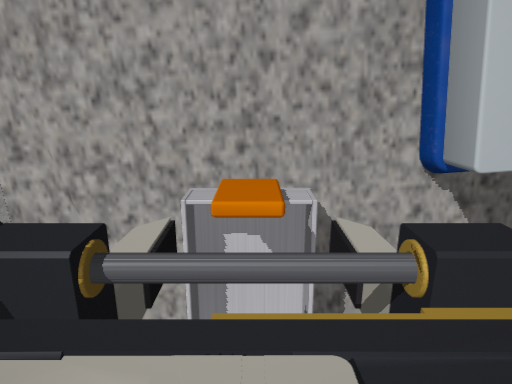

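Call:
step_arm:
  series:
    - [[0.08, -0.0025, 0.0015, -0.03, 0], [0.08, -0.0025, 0.0015, -0.06, 0], [0.08, -0.0025, 0.0015, -0.08, 0], [0.08, -0.0025, 0.0015, -0.087, 0], [0.08, -0.0025, 0.0015, -0.087, 0], [0.08, -0.0025, 0.0015, -0.087, 0], [0.03, -0.0025, 0.0015, -0.087, 0], [0.03, -0.0025, 0.0015, -0.087, 0], [0.03, -0.0025, 0.0015, -0.087, 0], [0.03, -0.0025, 0.0015, -0.087, 0], [0.03, -0.0025, 0.0015, -0.087, 0], [0.03, -0.0025, 0.0015, -0.087, 0], [0.03, -0.0025, 0.0015, -0.067, 0], [0.03, -0.0025, 0.0015, -0.047, 0], [0.03, -0.0025, 0.0015, -0.037, 0], [0.03, -0.0025, 0.0015, -0.037, 0], [0.03, -0.0025, 0.0015, -0.037, 0]]
  squeeze: 60

```text
clock: 31.52
position: [0.4931, 0.3853, 0.1251]
ee_rot: [-2.288, -2.124, -0.026]
force: [-0.0, 0.3, -2.2]
width: 0.537
```

```bash
python3 - <<'E'
from h import *
st(); shot('side','s17')
i=cv2.imread('pics/s17.png')[120:270,150:340]; cv2.imwrite('pics/s17z.png',cv2.resize(i,None,fx=4,fy=3.9,interpolation=2))
s=observe();print(R.from_rotvec(s['ee_rot']).as_matrix()[:,1:])
E
```

```text
31.5167 [0.4931 0.3853 0.1251] [-2.288 -2.124 -0.026] [-0.05  0.26 -2.17] 0.5367492425001236
[[ 0.99722917 -0.00260981]
 [-0.07425741  0.02489706]
 [-0.00445276 -0.99968661]]
```

View pics/s17z.png

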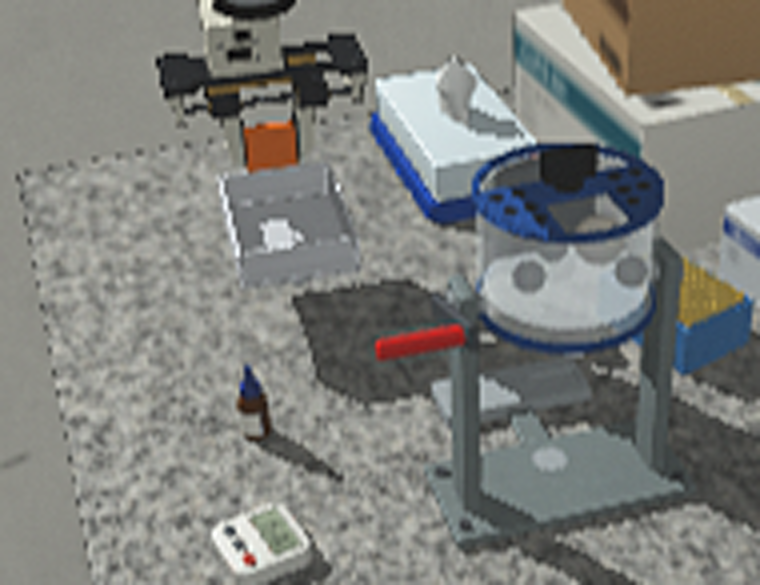

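Call:
step_arm:
  series:
    - [[0.03, 0.03, -0.015, 0, 0], [0.03, 0.06, -0.03, 0, 1], [0.03, 0.09, -0.05, 0, 2], [0.03, 0.115, -0.075, 0, 2.2], [0.03, 0.13, -0.105, 0, 2.2], [0.03, 0.135, -0.135, 0, 2.2], [0.03, 0.135, -0.165, 0, 2.2], [0.03, 0.135, -0.195, 0, 2.2], [0.03, 0.135, -0.22, 0, 2.2], [0.03, 0.135, -0.245, 0, 2.2], [0.03, 0.135, -0.26, 0, 2.2], [0.03, 0.135, -0.27, 0, 2.2], [0.03, 0.135, -0.27, -0.01, 2.2], [0.03, 0.135, -0.27, -0.015, 2.2], [0.03, 0.135, -0.27, -0.015, 2.2], [0.03, 0.135, -0.27, -0.015, 2.2]]

```text
clock: 32.9
position: [0.6269, 0.1168, 0.1084]
ee_rot: [-2.242, -2.168, -0.022]
force: [-0.5, 0.5, -1.5]
width: 0.539
```

```bash
python3 - <<'E'
from h import *
st(); shot('side','s18');shot('wrist','w18')
i=cv2.imread('pics/s18.png')[120:270,190:340]; cv2.imwrite('pics/s18z.png',cv2.resize(i,None,fx=5,fy=3.9,interpolation=2))
s=observe();print(R.from_rotvec(s['ee_rot']).as_matrix()[:,1:])
E
```

```text
32.9 [0.6269 0.1168 0.1084] [-2.242 -2.168 -0.022] [-0.55  0.49 -1.52] 0.5392760494457057
[[ 0.99941274 -0.00372105]
 [-0.03395754  0.02556673]
 [-0.00458858 -0.99966619]]
```

View pics/s18z.png

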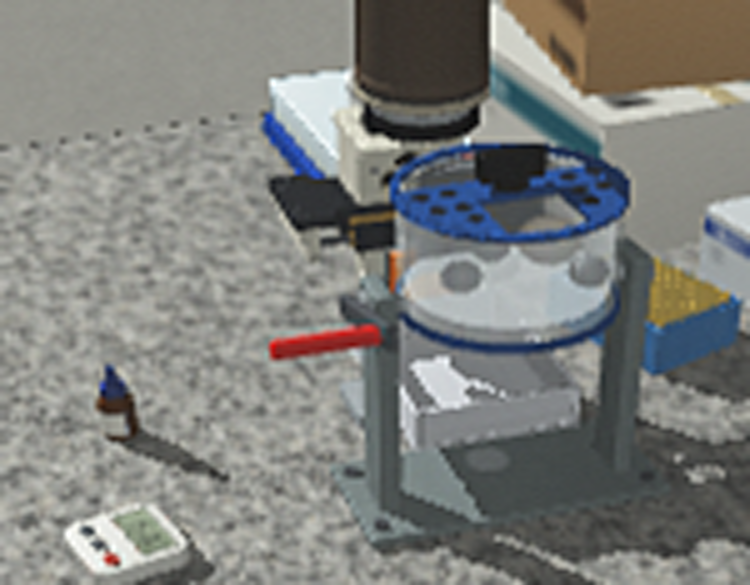

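View pics/w18.png

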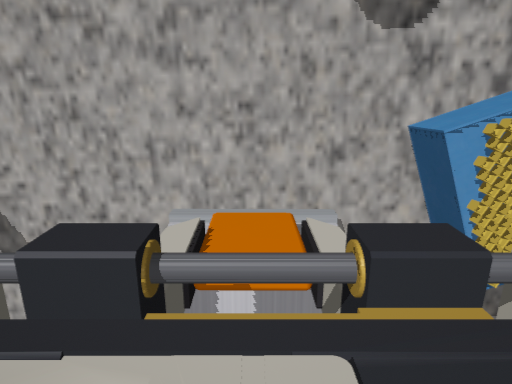

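Call:
step_arm:
  series:
    - [[0.03, 0.0012, -0.0015, 0, 0], [0.03, 0.0012, -0.0018, -0.008, 0], [0.03, 0.0012, -0.0018, -0.014, 0], [0.03, 0.0012, -0.0018, -0.018, 0], [0.03, 0.0012, -0.0018, -0.021, 0], [0.03, 0.0012, -0.0018, -0.023, 0], [0.03, 0.0012, -0.0018, -0.023, 0], [0.03, 0.0012, -0.0018, -0.023, 0]]

```text
clock: 33.67
position: [0.6284, 0.1148, 0.0861]
ee_rot: [-2.243, -2.168, -0.023]
force: [-2.2, -0.3, -2.5]
width: 0.542
```

Call:
step_arm:
  series:
    - [[0.03, 0, 0, -0.002, 0], [0.03, 0, 0, -0.003, 0], [0.03, 0, 0, -0.003, 0]]

```text
clock: 33.92
position: [0.6286, 0.1154, 0.085]
ee_rot: [-2.244, -2.169, -0.024]
force: [-4.4, -0.9, 15.1]
width: 0.539
```

Call:
step_arm:
  series:
    - [[0.03, 0, 0, 0.001, 0], [0.075, 0, 0, 0.001, 0], [0.075, 0, 0, 0.001, 0], [0.075, 0, 0, 0.001, 0], [0.075, 0, 0, 0.001, 0], [0.075, 0, 0, 0.03, 0], [0.075, 0, 0, 0.06, 0], [0.075, 0, 0.02, 0.09, 0], [0.075, 0, 0.04, 0.12, 0], [0.075, 0, 0.05, 0.16, 0], [0.075, -0.04, 0.06, 0.2, 0], [0.075, -0.08, 0.07, 0.24, 0], [0.075, -0.12, 0.07, 0.28, 0], [0.075, -0.16, 0.07, 0.3, 0], [0.075, -0.16, 0.07, 0.3, 0], [0.075, -0.16, 0.07, 0.3, 0], [0.075, -0.16, 0.07, 0.3, 0]]

```text
clock: 35.33
position: [0.4674, 0.1866, 0.3875]
ee_rot: [-2.244, -2.174, -0.029]
force: [0.6, 0.2, -0.0]
width: 0.812
```

```bash
python3 - <<'E'
from h import *
st(); shot('side','s19');shot('top','t19');shot('wrist','w19')
i=cv2.imread('pics/s19.png')[120:270,190:340]; cv2.imwrite('pics/s19z.png',cv2.resize(i,None,fx=5,fy=3.9,interpolation=2))
i=cv2.imread('pics/t19.png')[120:230,180:320]; cv2.imwrite('pics/t19z.png',cv2.resize(i,None,fx=5,fy=5,interpolation=2))
s=observe();print(R.from_rotvec(s['ee_rot']).as_matrix()[:,1:])
E
```

```text
35.3333 [0.4674 0.1866 0.3875] [-2.244 -2.174 -0.029] [ 0.63  0.19 -0.03] 0.8118360440311799
[[ 0.99937075 -0.00415098]
 [-0.0351121   0.02490925]
 [-0.00502459 -0.9996811 ]]
```

View pics/s19z.png

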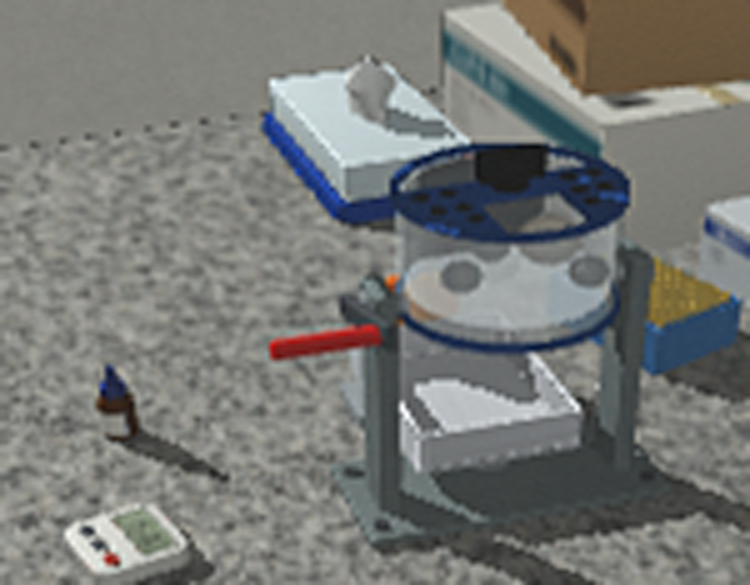

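View pics/t19z.png

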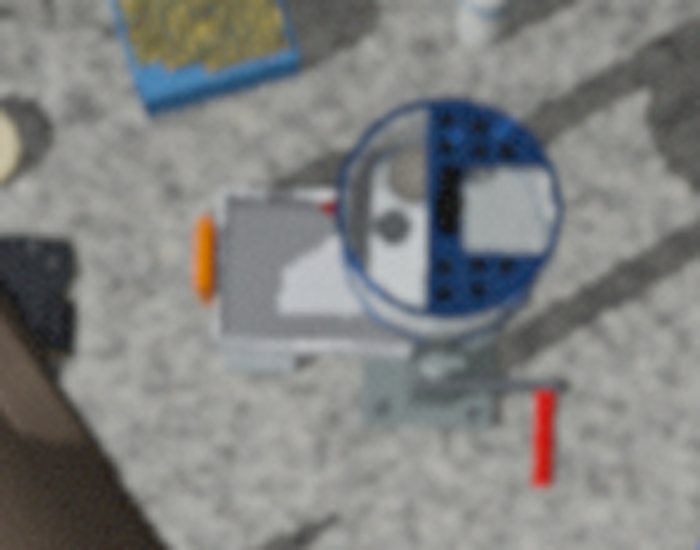

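View pics/w19.png

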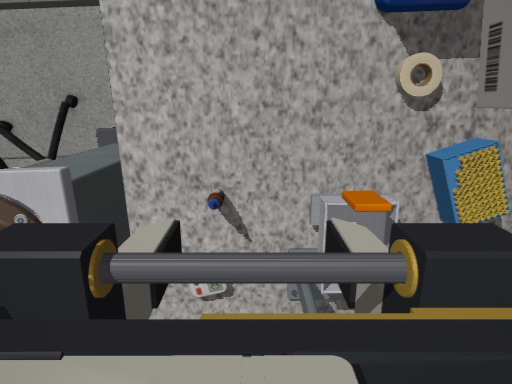

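Call:
step_arm:
  series:
    - [[0.075, 0, -0.01, 0.01, -7], [0.075, 0, -0.02, 0.02, -14], [0.075, 0, -0.03, 0.03, -21], [0.075, 0, -0.04, 0.04, -28], [0.075, 0, -0.05, 0.04, -35], [0.075, 0, -0.06, 0.04, -42], [0.075, 0, -0.07, 0.04, -49], [0.075, 0, -0.08, 0.04, -56], [0.075, 0, -0.09, 0.04, -63], [0.075, 0, -0.09, 0.04, -70], [0.075, 0, -0.09, 0.04, -77], [0.075, 0, -0.09, 0.04, -84], [0.075, 0, -0.09, 0.04, -90], [0.075, 0, -0.09, 0.04, -90], [0.075, 0, -0.09, 0.04, -90], [0.075, 0, -0.09, 0.04, -90]]

```text
clock: 36.82
position: [0.4699, 0.0941, 0.423]
ee_rot: [-3.136, 0.05, -0.036]
force: [0.2, -0.1, -0.8]
width: 0.82
```

```bash
python3 - <<'E'
from h import *
st(); shot('wrist','w20')
s=observe();print(R.from_rotvec(s['ee_rot']).as_matrix()[:,1:])
im,d,W,K,p,Rm=load('w20')
hsv=cv2.cvtColor(im,cv2.COLOR_RGB2HSV);H,S,V=[hsv[...,i].astype(int) for i in range(3)]
z=W[...,2];ok=np.isfinite(z); xx=W[...,0];yy=W[...,1]
b=ok&(xx>.54)&(xx<.72)&(yy>.04)&(yy<.15)
m=b&(z>.058)&(z<.072)&(S<60)
P=W[m];r=cv2.minAreaRect(P[:,:2].astype(np.float32));print(r,np.percentile(P[:,2],[5,50,95]),len(P))
A=np.c_[P[:,:2]-P[:,:2].mean(0),np.ones(len(P))];print('plane',np.linalg.lstsq(A,P[:,2],rcond=None)[0])
o=(H>5)&(H<20)&(S>180)&b; P=W[o];r=cv2.minAreaRect(P[:,:2].astype(np.float32));print('handle',r,np.percentile(P[:,2],[5,50,98]))
th=np.radians(-1.9);ex=np.array([np.cos(th),np.sin(th)]);ey=np.array([-ex[1],ex[0]]);s=np.array([.6257,.0337]);
for q in [(-.055,.075),(.055,.075),(0.055,.0),(-.055,.0)]:
    X=s+q[0]*ex+q[1]*ey;u,v=proj(K,p,Rm,[X[0],X[1],.065]);print(q,u,v);im=im.copy();cv2.circle(im,(int(round(u)),int(round(v))),1,(255,0,0),-1)
cv2.imwrite('pics/w20m.png',cv2.resize(im[0:220,100:360,::-1],None,fx=3,fy=2.7,interpolation=2))
E
```

```text
36.8167 [0.4699 0.0941 0.423 ] [-3.136  0.05  -0.036] [ 0.16 -0.07 -0.78] 0.8201779320624222
[[-0.03251602  0.02363673]
 [-0.9994582   0.00433185]
 [-0.00509955 -0.99971123]]
((0.6259797811508179, 0.07460786402225494), (0.06802515685558319, 0.10676663368940353), 89.34847259521484) [0.05972134 0.0654681  0.0671892 ] 398
plane [-0.02325063  0.03058704  0.06490091]
handle ((0.6281128525733948, 0.11348557472229004), (0.011193481273949146, 0.049426622688770294), 88.55037689208984) [0.08179451 0.11013414 0.11205608]
(-0.055, 0.075) 241.59114766400396 79.89459907799268
(0.055, 0.075) 241.01677746002753 -3.574416648866304
(0.055, 0.0) 295.37087951401963 -3.6266806583291498
(-0.055, 0.0) 292.96337108410773 79.92151765474748
```

View pics/w20m.png

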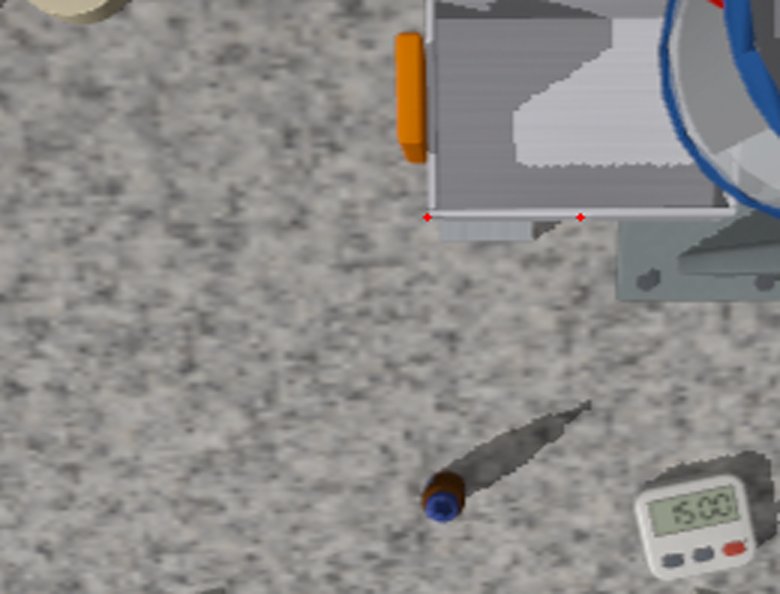

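Call:
step_arm:
  series:
    - [[0.05, 0.003, -0.04, 0, 0], [0.05, 0.008, -0.08, 0, 0], [0.05, 0.013, -0.12, -0.02, 0], [0.05, 0.018, -0.16, -0.04, 0], [0.05, 0.023, -0.19, -0.07, 0], [0.05, 0.023, -0.2, -0.1, 0], [0.05, 0.023, -0.2, -0.12, 0], [0.05, 0.023, -0.2, -0.123, 0], [0.05, 0.023, -0.2, -0.123, 0], [0.05, 0.023, -0.2, -0.123, 0]]

```text
clock: 37.7
position: [0.4936, -0.1051, 0.3015]
ee_rot: [-3.136, 0.048, -0.039]
force: [-0.5, -0.8, 0.4]
width: 0.54
```

```bash
python3 - <<'E'
from h import *
st(); shot('wrist','w21')
im,d,W,K,p,Rm=load('w21')
hsv=cv2.cvtColor(im,cv2.COLOR_RGB2HSV);H,S,V=[hsv[...,i].astype(int) for i in range(3)]
m=((H<8)|(H>172))&(S>150)&(W[...,2]>.19)&(W[...,2]<.245)&(W[...,1]<-.06)
P=W[m];print(cv2.minAreaRect(P[:,:2].astype(np.float32)),len(P))
E
```

```text
37.7 [ 0.4936 -0.1051  0.3015] [-3.136  0.048 -0.039] [-0.52 -0.77  0.39] 0.5404485772128864
((0.49678605794906616, -0.10620037466287613), (0.013476267457008362, 0.0667119175195694), 87.9856948852539) 1496
```

View pics/w21.png

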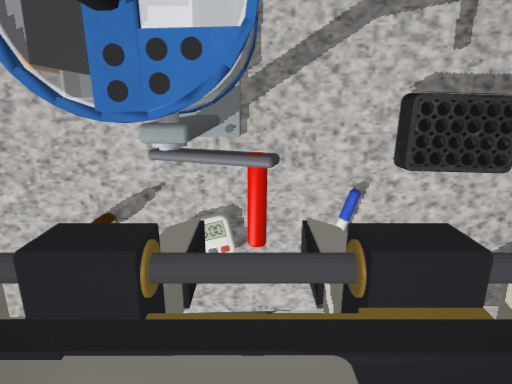

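Call:
step_arm:
  series:
    - [[0.05, -0.001, -0.001, -0.03, 0], [0.05, -0.001, -0.001, -0.06, 0], [0.05, -0.001, -0.001, -0.077, 0], [0.05, -0.001, -0.001, -0.0795, 0], [0.05, -0.001, -0.001, -0.0795, 0], [0.05, -0.001, -0.001, -0.0795, 0], [0.005, -0.001, -0.001, -0.0795, 0], [0.005, -0.001, -0.001, -0.0795, 0], [0.005, -0.001, -0.001, -0.0795, 0], [0.005, -0.001, -0.001, -0.0795, 0], [0.005, -0.001, -0.001, -0.0795, 0], [0.005, -0.001, -0.001, -0.0795, 0], [0.005, -0.001, -0.001, -0.0795, 0], [0.005, -0.001, -0.001, -0.0795, 0]]
  squeeze: 30

```text
clock: 38.92
position: [0.4929, -0.1073, 0.2226]
ee_rot: [-3.138, 0.05, -0.041]
force: [-1.1, -5.3, 2.3]
width: 0.14
```

```bash
python3 - <<'E'
from h import *
st()
y0=70*np.cos(np.radians(160));z0=70*np.sin(np.radians(160))
for t in np.arange(0.1,2.45,.1):
    a=np.radians(160)-t; dy=70*np.cos(a)-y0;dz=70*np.sin(a)-z0
    print(round(t,2),'dx',round(dy*.0332,1),'dy',round(dy,1),'dz',round(dz,1))
E
```

```text
38.9167 [ 0.4929 -0.1073  0.2226] [-3.138  0.05  -0.041] [-1.09 -5.26  2.33] 0.14043463431803554
0.1 dx 0.1 dy 2.7 dz 6.4
0.2 dx 0.2 dy 6.1 dz 12.6
0.3 dx 0.3 dy 10.0 dz 18.4
0.4 dx 0.5 dy 14.5 dz 23.7
0.5 dx 0.6 dy 19.5 dz 28.6
0.6 dx 0.8 dy 25.0 dz 33.0
0.7 dx 1.0 dy 30.9 dz 36.7
0.8 dx 1.2 dy 37.1 dz 39.9
0.9 dx 1.4 dy 43.6 dz 42.5
1.0 dx 1.7 dy 50.4 dz 44.3
1.1 dx 1.9 dy 57.3 dz 45.5
1.2 dx 2.1 dy 64.3 dz 46.0
1.3 dx 2.4 dy 71.3 dz 45.8
1.4 dx 2.6 dy 78.2 dz 44.9
1.5 dx 2.8 dy 85.0 dz 43.4
1.6 dx 3.0 dy 91.6 dz 41.1
1.7 dx 3.3 dy 98.0 dz 38.2
1.8 dx 3.5 dy 104.0 dz 34.7
1.9 dx 3.6 dy 109.7 dz 30.6
2.0 dx 3.8 dy 114.9 dz 25.9
2.1 dx 4.0 dy 119.7 dz 20.8
2.2 dx 4.1 dy 123.8 dz 15.2
2.3 dx 4.2 dy 127.5 dz 9.2
2.4 dx 4.3 dy 130.5 dz 2.8
```

Call:
step_arm:
  series:
    - [[0.005, 0, 0.0027, 0.0064, 0], [0.005, 0.0002, 0.0061, 0.0126, 0], [0.005, 0.0003, 0.01, 0.0184, 0], [0.005, 0.0005, 0.0145, 0.0237, 0], [0.005, 0.0006, 0.0195, 0.0286, 0], [0.005, 0.0008, 0.025, 0.033, 0], [0.005, 0.001, 0.0309, 0.0367, 0], [0.005, 0.001, 0.0309, 0.0367, 0], [0.005, 0.001, 0.0309, 0.0367, 0]]

```text
clock: 39.67
position: [0.494, -0.0802, 0.2608]
ee_rot: [3.139, -0.054, 0.043]
force: [-5.6, -12.4, 15.1]
width: 0.145
```

```bash
python3 - <<'E'
from h import *
st(); shot('side','s22')
i=cv2.imread('pics/s22.png')[100:270,180:360]; cv2.imwrite('pics/s22z.png',cv2.resize(i,None,fx=4.2,fy=3.5,interpolation=2))
E
```

```text
39.6667 [ 0.494  -0.0802  0.2608] [ 3.139 -0.054  0.043] [ -5.6  -12.44  15.08] 0.1454157412129352
```

View pics/s22z.png

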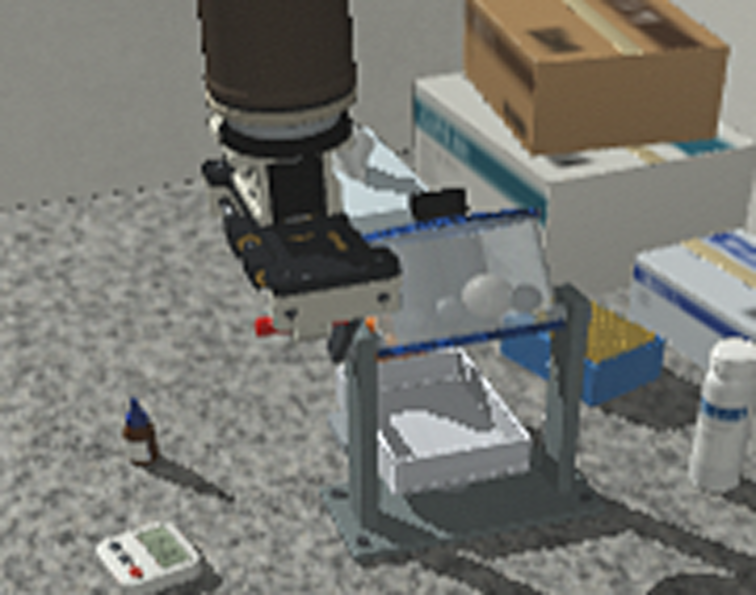

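```bash
python3 - <<'E'
from h import *
for a in list(range(118,27,-6))+[25,22]:
    y=-.0403+.0705*np.cos(np.radians(a)); z=.202+.0705*np.sin(np.radians(a))
    print(a,'tilt',round(np.radians(160-a),2),round((y+.0802)*.0332,4),round(y+.0802,4),round(z-.2608,4))
E
```

```text
118 tilt 0.73 0.0002 0.0068 0.0034
112 tilt 0.84 0.0004 0.0135 0.0066
106 tilt 0.94 0.0007 0.0205 0.009
100 tilt 1.05 0.0009 0.0277 0.0106
94 tilt 1.15 0.0012 0.035 0.0115
88 tilt 1.26 0.0014 0.0424 0.0117
82 tilt 1.36 0.0017 0.0497 0.011
76 tilt 1.47 0.0019 0.057 0.0096
70 tilt 1.57 0.0021 0.064 0.0074
64 tilt 1.68 0.0024 0.0708 0.0046
58 tilt 1.78 0.0026 0.0773 0.001
52 tilt 1.88 0.0028 0.0833 -0.0032
46 tilt 1.99 0.003 0.0889 -0.0081
40 tilt 2.09 0.0031 0.0939 -0.0135
34 tilt 2.2 0.0033 0.0983 -0.0194
28 tilt 2.3 0.0034 0.1021 -0.0257
25 tilt 2.36 0.0034 0.1038 -0.029
22 tilt 2.41 0.0035 0.1053 -0.0324
```

Call:
step_arm:
  series:
    - [[0.005, 0.0002, 0.0068, 0.0034, 0], [0.005, 0.0004, 0.0135, 0.0066, 0], [0.005, 0.0007, 0.0205, 0.009, 0], [0.005, 0.0009, 0.0277, 0.0106, 0], [0.005, 0.0012, 0.035, 0.0115, 0], [0.005, 0.0014, 0.0424, 0.0117, 0], [0.005, 0.0017, 0.0497, 0.011, 0], [0.005, 0.0019, 0.057, 0.0096, 0], [0.005, 0.0021, 0.064, 0.0074, 0], [0.005, 0.0021, 0.064, 0.0074, 0], [0.005, 0.0021, 0.064, 0.0074, 0]]

```text
clock: 40.63
position: [0.4973, -0.0164, 0.2688]
ee_rot: [3.138, -0.055, 0.048]
force: [3.9, -3.1, 1.6]
width: 0.141
```

```bash
python3 - <<'E'
from h import *
st(); shot('side','s23')
i=cv2.imread('pics/s23.png')[100:270,180:360]; cv2.imwrite('pics/s23z.png',cv2.resize(i,None,fx=4.2,fy=3.5,interpolation=2))
E
```

```text
40.6333 [ 0.4973 -0.0164  0.2688] [ 3.138 -0.055  0.048] [ 3.87 -3.1   1.57] 0.14122813955685
```

View pics/s23z.png

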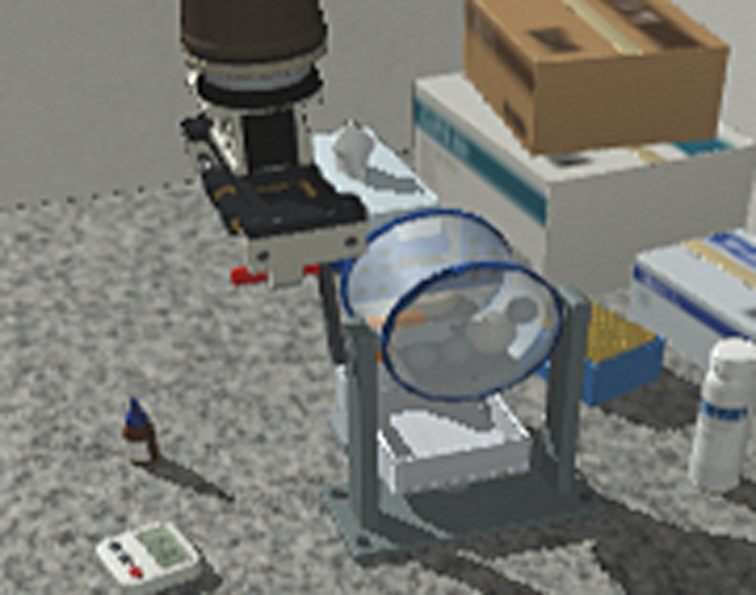

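Call:
step_arm:
  series:
    - [[0.005, 0.0002, 0.0068, -0.0028, 0], [0.005, 0.0004, 0.0133, -0.0064, 0], [0.005, 0.0006, 0.0193, -0.0106, 0], [0.005, 0.0008, 0.0249, -0.0155, 0], [0.005, 0.001, 0.0299, -0.0209, 0], [0.005, 0.0011, 0.0343, -0.0268, 0], [0.005, 0.0012, 0.0381, -0.0331, 0], [0.005, 0.0012, 0.0385, -0.034, 0], [0.005, 0.0012, 0.0385, -0.034, 0], [0.005, 0.0012, 0.0385, -0.034, 0], [0.005, 0.0012, 0.0385, -0.034, 0], [0.005, 0.0012, 0.0385, -0.034, 0], [0.005, 0.0012, 0.0385, -0.034, 0], [0.005, 0.0012, 0.0385, -0.034, 0], [0.005, 0.0012, 0.0385, -0.034, 0], [0.005, 0.0012, 0.0385, -0.034, 0], [0.005, 0.0012, 0.0385, -0.034, 0], [0.005, 0.0012, 0.0385, -0.034, 0]]

```text
clock: 42.18
position: [0.4993, 0.0208, 0.2348]
ee_rot: [3.137, -0.057, 0.05]
force: [5.0, -6.4, -2.4]
width: 0.14
```

```bash
python3 - <<'E'
from h import *
st(); shot('side','s24'); shot('top','t24')
i=cv2.imread('pics/s24.png')[100:270,180:360]; cv2.imwrite('pics/s24z.png',cv2.resize(i,None,fx=4.2,fy=3.5,interpolation=2))
i=cv2.imread('pics/t24.png')[120:230,180:320]; cv2.imwrite('pics/t24z.png',cv2.resize(i,None,fx=5,fy=5,interpolation=2))
E
```

```text
42.1833 [0.4993 0.0208 0.2348] [ 3.137 -0.057  0.05 ] [ 5.   -6.42 -2.45] 0.13990394388570596
```

View pics/s24z.png

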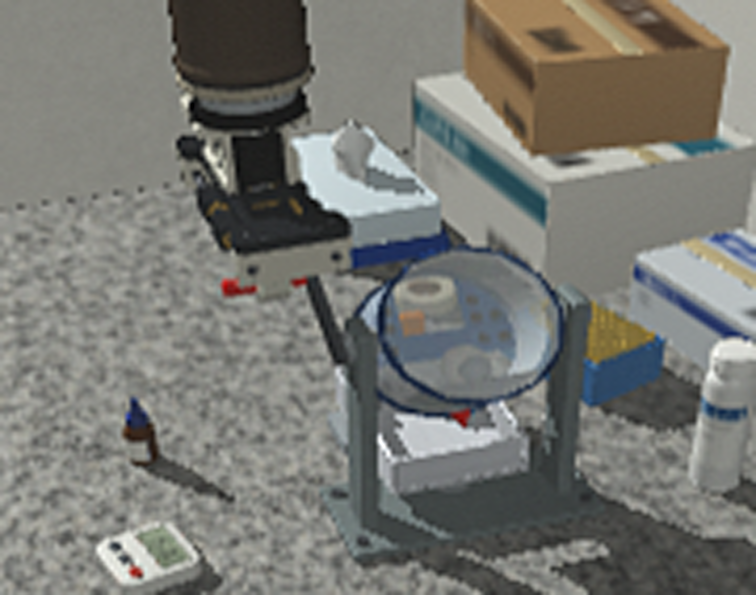

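View pics/t24z.png

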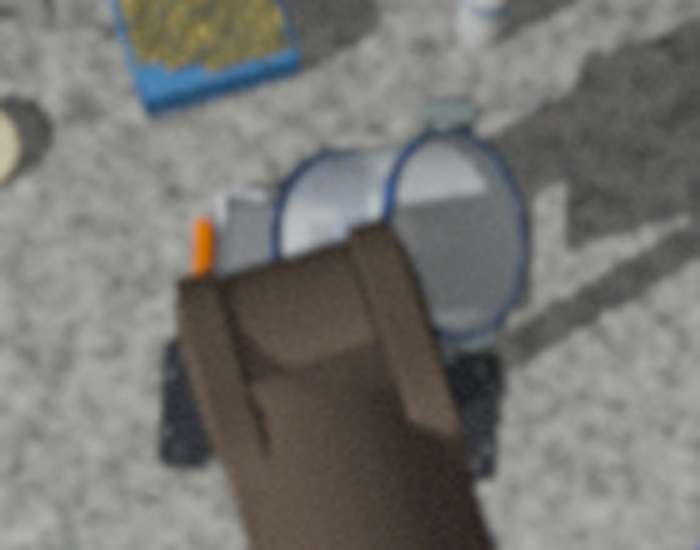

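```bash
python3 - <<'E'
from h import *
i=cv2.imread('pics/s24.png')[150:225,255:325]; cv2.imwrite('pics/s24y.png',cv2.resize(i,None,fx=8,fy=8,interpolation=2))
E
```

```text
(no output)
```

View pics/s24y.png

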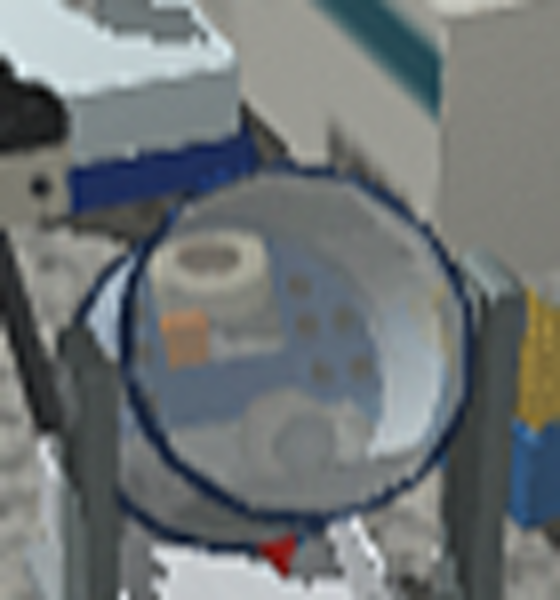

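Call:
step_arm:
  series:
    - [[0.005, 0.0001, 0.0015, -0.002, 0], [0.005, 0.0001, 0.003, -0.004, 0], [0.005, 0.0001, 0.003, -0.005, 0], [0.005, 0.0001, 0.003, -0.005, 0], [0.005, 0.0001, 0.003, -0.005, 0], [0.005, 0.0001, 0.003, -0.005, 0], [0.005, 0.0001, 0.003, -0.005, 0], [0.005, 0.0001, 0.003, -0.005, 0]]

```text
clock: 42.95
position: [0.4995, 0.0228, 0.23]
ee_rot: [3.136, -0.058, 0.05]
force: [1.9, -4.4, 3.2]
width: 0.146
```

```bash
python3 - <<'E'
from h import *
st(); shot('side','s25'); shot('wrist','w25')
i=cv2.imread('pics/s25.png')[150:245,245:335]; cv2.imwrite('pics/s25y.png',cv2.resize(i,None,fx=6,fy=6,interpolation=2))
E
```

```text
42.95 [0.4995 0.0228 0.23  ] [ 3.136 -0.058  0.05 ] [ 1.92 -4.42  3.23] 0.1460156727886867
```

View pics/s25y.png

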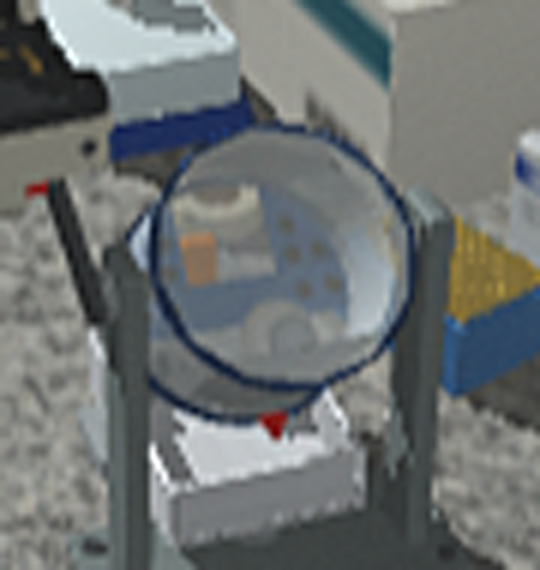

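View pics/w25.png

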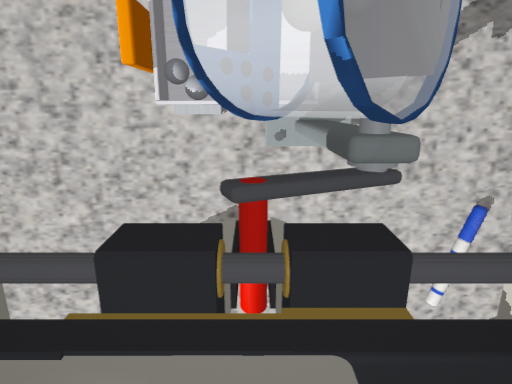

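Call:
step_arm:
  series:
    - [[0.005, 0, -0.002, 0.0073, 0], [0.005, -0.0002, -0.0075, 0.0154, 0], [0.005, -0.0005, -0.0141, 0.0227, 0], [0.005, -0.0007, -0.0217, 0.029, 0], [0.005, -0.001, -0.03, 0.0342, 0], [0.005, -0.0013, -0.039, 0.0382, 0], [0.005, -0.0016, -0.0484, 0.041, 0], [0.005, -0.0019, -0.0582, 0.0423, 0], [0.005, -0.0022, -0.068, 0.0423, 0], [0.005, -0.0025, -0.0753, 0.0414, 0], [0.005, -0.0025, -0.0753, 0.0414, 0], [0.005, -0.0025, -0.0753, 0.0414, 0], [0.005, -0.0025, -0.0753, 0.0414, 0]]

```text
clock: 44.13
position: [0.4973, -0.0491, 0.2738]
ee_rot: [3.139, -0.054, 0.053]
force: [-8.8, 8.1, 24.8]
width: 0.14
```

```bash
python3 - <<'E'
from h import *
st(); shot('side','s26')
i=cv2.imread('pics/s26.png')[140:245,235:335]; cv2.imwrite('pics/s26y.png',cv2.resize(i,None,fx=6,fy=5.7,interpolation=2))
E
```

```text
44.1333 [ 0.4973 -0.0491  0.2738] [ 3.139 -0.054  0.053] [-8.78  8.08 24.77] 0.14044308276499726
```

View pics/s26y.png

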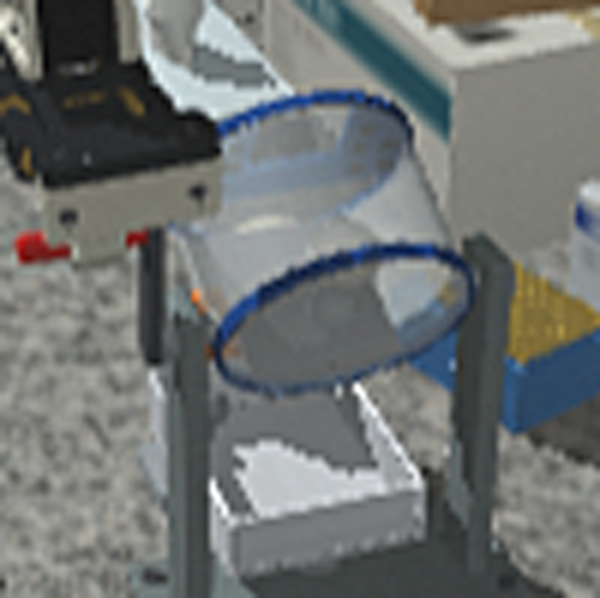

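```bash
python3 - <<'E'
from h import *
shot('top','t26'); shot('wrist','w26')
i=cv2.imread('pics/t26.png')[140:210,200:310]; cv2.imwrite('pics/t26z.png',cv2.resize(i,None,fx=7,fy=7,interpolation=2))
i=cv2.imread('pics/s26.png')[155:210,265:320]; cv2.imwrite('pics/s26x.png',cv2.resize(i,None,fx=10,fy=10,interpolation=2))
E
```

```text
(no output)
```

View pics/t26z.png

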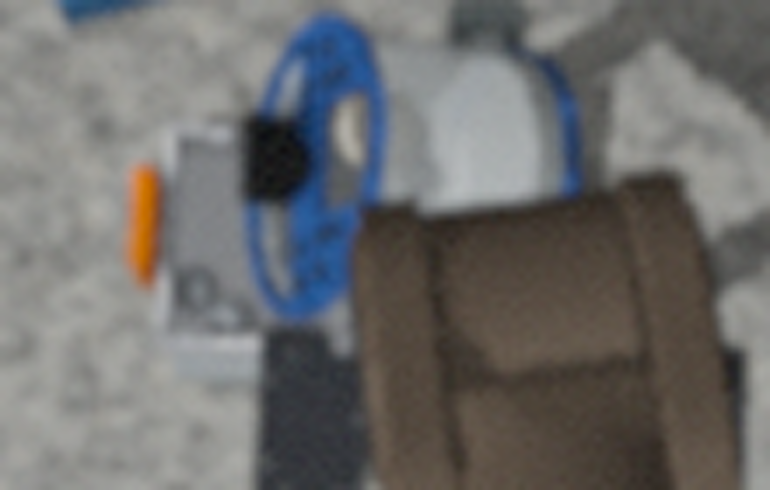

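View pics/w26.png

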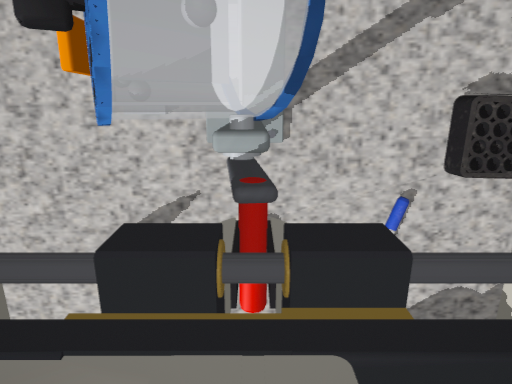

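View pics/s26x.png

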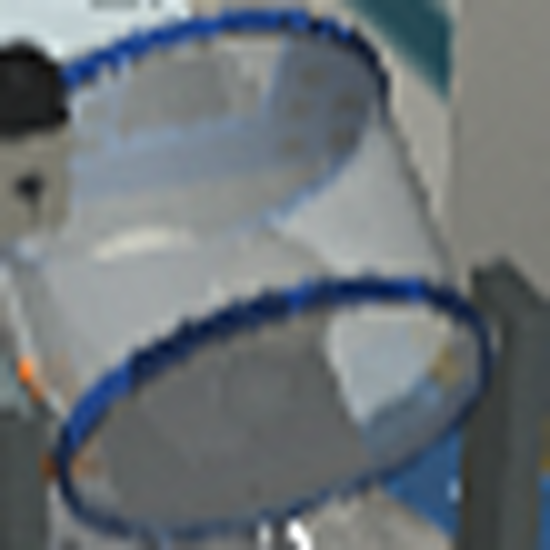

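Call:
step_arm:
  series:
    - [[0.005, 0.0003, 0.0113, -0.0003, 0], [0.005, 0.0006, 0.0212, -0.0014, 0], [0.005, 0.0009, 0.0309, -0.0038, 0], [0.005, 0.0012, 0.0401, -0.0075, 0], [0.005, 0.0015, 0.0488, -0.0125, 0], [0.005, 0.0018, 0.0566, -0.0187, 0], [0.005, 0.002, 0.0636, -0.0258, 0], [0.005, 0.0022, 0.0694, -0.0339, 0], [0.005, 0.0023, 0.0731, -0.0405, 0], [0.005, 0.0023, 0.0731, -0.0425, 0], [0.005, 0.0023, 0.0731, -0.0425, 0], [0.005, 0.0023, 0.0731, -0.0425, 0], [0.005, 0.0023, 0.0731, -0.0425, 0], [0.005, 0.0023, 0.0731, -0.0425, 0], [0.005, 0.0023, 0.0731, -0.0425, 0], [0.005, 0.0023, 0.0731, -0.0425, 0], [0.005, 0.0023, 0.0731, -0.0425, 0]]

```text
clock: 45.7
position: [0.5007, 0.023, 0.2325]
ee_rot: [3.138, -0.056, 0.057]
force: [1.3, -5.9, 9.2]
width: 0.137
```

```bash
python3 - <<'E'
from h import *
st(); shot('side','s27'); shot('wrist','w27')
i=cv2.imread('pics/s27.png')[150:225,255:325]; cv2.imwrite('pics/s27y.png',cv2.resize(i,None,fx=8,fy=8,interpolation=2))
i=cv2.imread('pics/w27.png')[0:140,100:480]; cv2.imwrite('pics/w27z.png',cv2.resize(i,None,fx=2.1,fy=3,interpolation=2))
E
```

```text
45.7 [0.5007 0.023  0.2325] [ 3.138 -0.056  0.057] [ 1.33 -5.89  9.22] 0.13655274867810394
```

View pics/s27y.png

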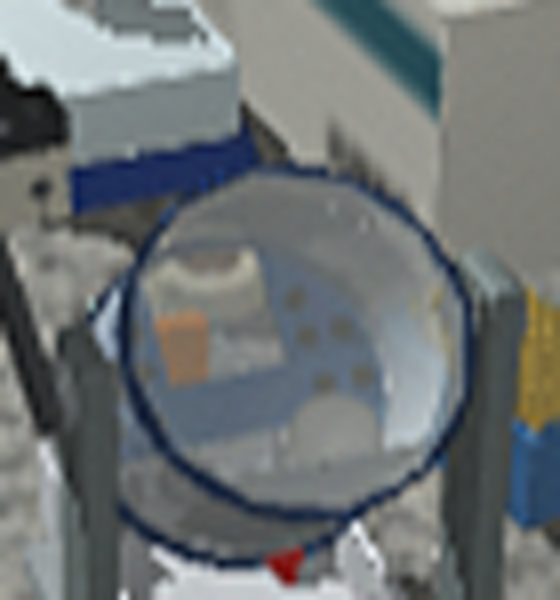

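View pics/w27z.png

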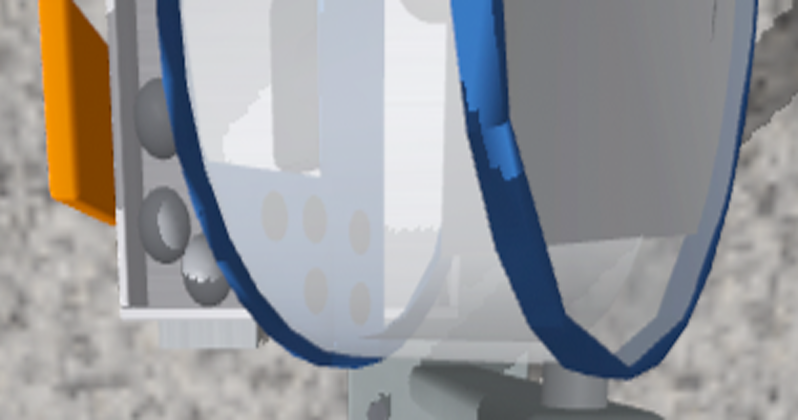

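Call:
step_arm:
  series:
    - [[0.005, -0.0002, -0.0049, 0.0089, 0], [0.005, -0.0004, -0.0109, 0.0167, 0], [0.005, -0.0006, -0.018, 0.0235, 0], [0.005, -0.0009, -0.0259, 0.0293, 0], [0.005, -0.0012, -0.0346, 0.0339, 0], [0.005, -0.0015, -0.0439, 0.0373, 0], [0.005, -0.0018, -0.0535, 0.0393, 0], [0.005, -0.0021, -0.0633, 0.04, 0], [0.005, -0.0024, -0.0731, 0.0393, 0], [0.005, -0.0027, -0.0827, 0.0373, 0], [0.005, -0.0031, -0.092, 0.0339, 0], [0.005, -0.0034, -0.1007, 0.0293, 0], [0.005, -0.0036, -0.1086, 0.0235, 0], [0.005, -0.0038, -0.1157, 0.0167, 0], [0.005, -0.004, -0.1217, 0.0089, 0], [0.005, -0.0042, -0.1256, 0.0026, 0], [0.005, -0.0043, -0.128, -0.002, 0], [0.005, -0.0043, -0.1296, -0.0064, 0], [0.005, -0.0043, -0.1296, -0.0064, 0], [0.005, -0.0043, -0.1296, -0.0064, 0]]

```text
clock: 47.47
position: [0.4972, -0.1061, 0.2265]
ee_rot: [3.138, -0.055, 0.06]
force: [3.7, 0.6, 2.6]
width: 0.139
```

```bash
python3 - <<'E'
from h import *
st(); shot('side','s28')
im,d,W,K,p,Rm=load('s28')
i=cv2.imread('pics/s28.png')[100:270,180:360]; cv2.imwrite('pics/s28z.png',cv2.resize(i,None,fx=4.2,fy=3.5,interpolation=2))
E
```

```text
47.4667 [ 0.4972 -0.1061  0.2265] [ 3.138 -0.055  0.06 ] [3.73 0.56 2.59] 0.13933558044425076
```

View pics/s28z.png

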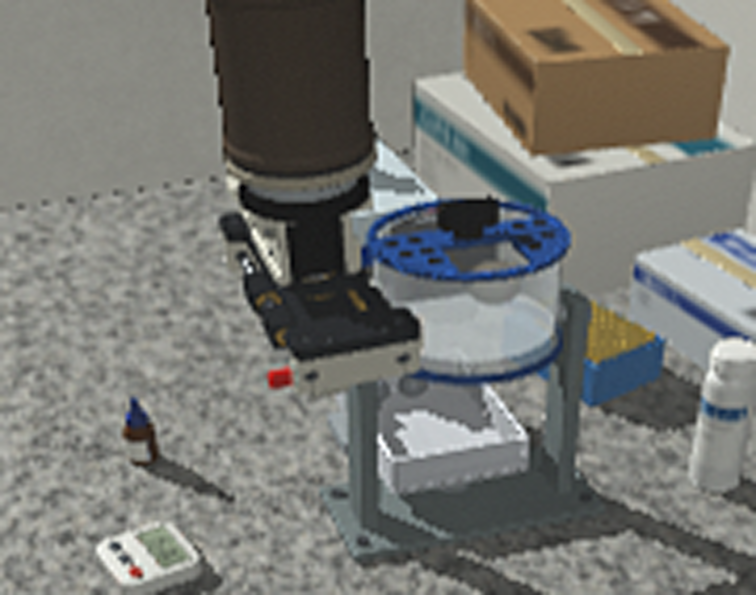

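Call:
step_arm:
  series:
    - [[0.005, 0, -0.0005, -0.0015, 0], [0.005, 0, -0.001, -0.003, 0], [0.005, 0, -0.001, -0.003, 0], [0.005, 0, -0.001, -0.003, 0]]

```text
clock: 47.85
position: [0.4972, -0.107, 0.224]
ee_rot: [3.138, -0.055, 0.06]
force: [-0.7, -1.2, 7.9]
width: 0.141
```

Release, retreat, look.

Call:
step_arm:
  series:
    - [[0.05, 0, 0, 0, 0], [0.05, 0, 0, 0, 0], [0.05, 0, 0, 0, 0], [0.05, 0, 0, 0, 0], [0.05, 0, 0, 0, 0], [0.05, 0, 0, 0.03, 0], [0.05, 0, 0, 0.07, 0], [0.05, 0, 0, 0.11, 0], [0.05, 0, 0, 0.15, 0], [0.05, -0.01, 0.03, 0.19, 0], [0.05, -0.02, 0.06, 0.23, 0], [0.05, -0.02, 0.06, 0.24, 0], [0.05, -0.02, 0.06, 0.24, 0], [0.05, -0.02, 0.06, 0.24, 0], [0.05, -0.02, 0.06, 0.24, 0]]

```text
clock: 49.1
position: [0.477, -0.0475, 0.4631]
ee_rot: [3.138, -0.056, 0.059]
force: [0.5, -0.1, -1.2]
width: 0.544
```

```bash
python3 - <<'E'
from h import *
st(); shot('wrist','w29'); shot('top','t29'); shot('side','s29')
im,d,W,K,p,Rm=load('w29')
hsv=cv2.cvtColor(im,cv2.COLOR_RGB2HSV);H,S,V=[hsv[...,i].astype(int) for i in range(3)]
z=W[...,2]
m=(H>100)&(H<125)&(S>120)&(z>.26)&(z<.31)&(np.hypot(W[...,0]-.622,W[...,1]+.044)<.075)
P=W[m];A=np.c_[P[:,:2]-P[:,:2].mean(0),np.ones(len(P))];print('cap plane',np.linalg.lstsq(A,P[:,2],rcond=None)[0],len(P))
m=(V<60)&(z>.3)&(z<.325)&(np.hypot(W[...,0]-.622,W[...,1]+.044)<.04)
P=W[m];print('knob',cv2.minAreaRect(P[:,:2].astype(np.float32)),len(P))
i=cv2.imread('pics/s29.png')[100:270,180:360]; cv2.imwrite('pics/s29z.png',cv2.resize(i,None,fx=4.2,fy=3.5,interpolation=2))
i=cv2.imread('pics/t29.png')[120:230,180:320]; cv2.imwrite('pics/t29z.png',cv2.resize(i,None,fx=5,fy=5,interpolation=2))
E
```

```text
49.1 [ 0.477  -0.0475  0.4631] [ 3.138 -0.056  0.059] [ 0.48 -0.07 -1.15] 0.5436127761174945
cap plane [ 0.00332153 -0.02188506  0.2865053 ] 3943
knob ((0.6176242828369141, -0.041934043169021606), (0.013828721828758717, 0.031012626364827156), 85.64060974121094) 652
```

View pics/w29.png

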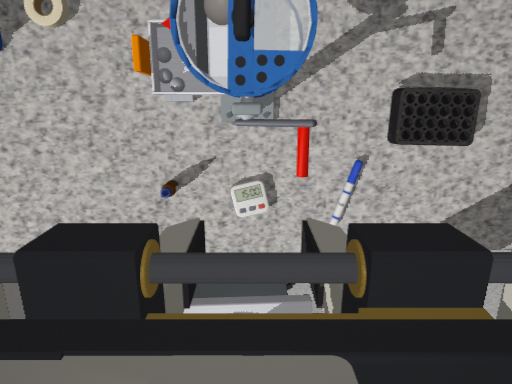

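View pics/t29z.png

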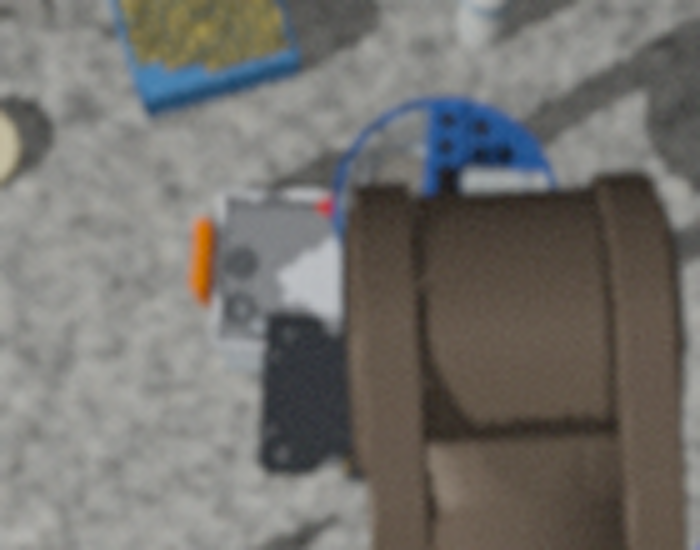

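View pics/s29z.png

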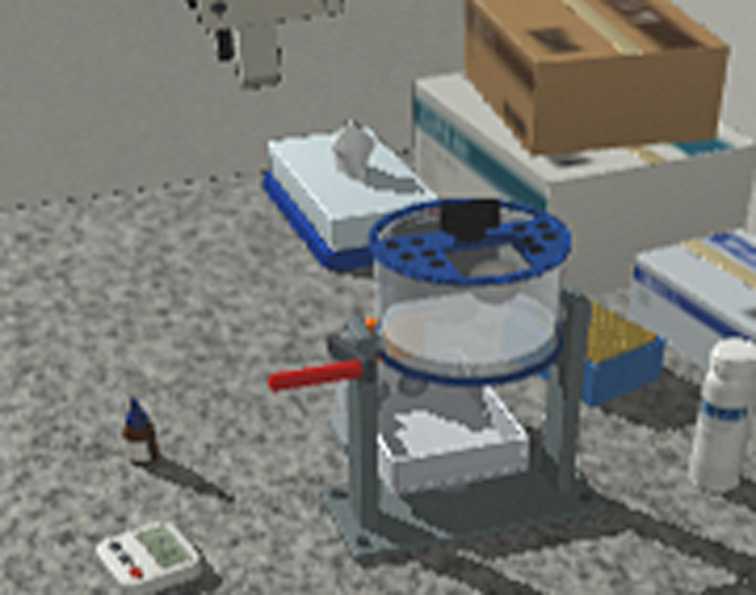

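Call:
step_arm:
  series:
    - [[0.05, -0.02, 0.03, 0.01, 0], [0.05, -0.04, 0.06, 0.02, 0], [0.05, -0.05, 0.08, 0.03, 0], [0.05, -0.05, 0.08, 0.03, 0], [0.05, -0.05, 0.08, 0.03, 0], [0.05, -0.05, 0.08, 0.03, 0], [0.05, -0.05, 0.08, 0.03, 0], [0.05, -0.05, 0.08, 0.03, 0], [0.05, -0.05, 0.08, 0.03, 0], [0.05, -0.05, 0.08, 0.03, 0], [0.05, -0.05, 0.08, 0.03, 0], [0.05, -0.05, 0.08, 0.03, 0]]

```text
clock: 50.25
position: [0.427, 0.032, 0.4925]
ee_rot: [3.138, -0.058, 0.056]
force: [-0.1, -0.3, 0.2]
width: 0.544
```

```bash
python3 - <<'E'
from h import *
st(); shot('wrist','w30')
im,d,W,K,p,Rm=load('w30')
hsv=cv2.cvtColor(im,cv2.COLOR_RGB2HSV);H,S,V=[hsv[...,i].astype(int) for i in range(3)]
z=W[...,2];ok=np.isfinite(z)
near=np.hypot(W[...,0]-.622,W[...,1]+.044)
m=(H>100)&(H<125)&(S>120)&(z>.26)&(z<.31)&(near<.075)
P=W[m];A=np.c_[P[:,:2]-P[:,:2].mean(0),np.ones(len(P))];print('cap plane',np.linalg.lstsq(A,P[:,2],rcond=None)[0],len(P))
m=(V<60)&(z>.305)&(z<.325)&(near<.04)
P=W[m];print('knob',cv2.minAreaRect(P[:,:2].astype(np.float32)),len(P))
xx=W[...,0];yy=W[...,1]
b=ok&(xx>.54)&(xx<.72)&(yy>.03)&(yy<.15)
m=b&(z>.058)&(z<.072)&(S<60)
P=W[m];print('tray',cv2.minAreaRect(P[:,:2].astype(np.float32)),np.percentile(P[:,2],[5,50,95]))
o=(H>5)&(H<20)&(S>180)&b; P=W[o];print('handle',cv2.minAreaRect(P[:,:2].astype(np.float32)),np.percentile(P[:,2],[5,50,98]))
cv2.imwrite('pics/w30z.png',cv2.resize(im[0:150,150:400,::-1],None,fx=3.2,fy=3.2,interpolation=2))
E
```

```text
50.25 [0.427  0.032  0.4925] [ 3.138 -0.058  0.056] [-0.11 -0.32  0.19] 0.5439375808379575
cap plane [ 0.0080143  -0.0225441   0.28641761] 2499
knob ((0.0, 0.0), (0.0, 0.0), 0.0) 0
tray ((0.6171769499778748, 0.06953738629817963), (0.08082211762666702, 0.09110725671052933), 88.08306884765625) [0.05886197 0.0634355  0.06554022]
handle ((0.6273206472396851, 0.11518621444702148), (0.011695941910147667, 0.048760998994112015), 88.15884399414062) [0.0665194  0.10718737 0.11054581]
```

View pics/w30z.png

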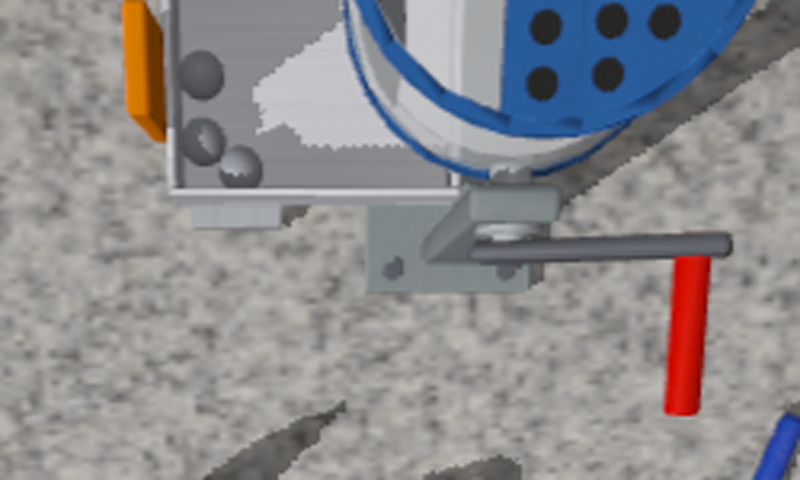

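```bash
python3 - <<'E'
from h import *
for fn in('w29','w30'):
    im,d,W,K,p,Rm=load(fn)
    hsv=cv2.cvtColor(im,cv2.COLOR_RGB2HSV);H,S,V=[hsv[...,i].astype(int) for i in range(3)]
    m=(H>100)&(H<125)&(S>120)&(W[...,2]>.27)&(W[...,2]<.3)
    pts=[]
    for v in range(0,75 if fn=='w29' else 30):
        c=np.where(m[v])[0]
        if len(c)<5: continue
        # start of the last long run
        g=np.where(np.diff(c)>6)[0]
        for k in [0]+[i+1 for i in g]:
            X=ray(K,p,Rm,c[k]-.5,v,.286)
            if -.045<X[1]<-.025: pts.append(X[:2])
    pts=np.array(pts)
    if len(pts)>5:
        med=np.median(pts[:,1]); q=pts[abs(pts[:,1]-med)<.003]
        a=np.polyfit(q[:,0],q[:,1],1); print(fn,'chord slope deg',np.degrees(np.arctan(a[0])),len(q),med)
    th=np.radians(-1.9);ex=np.array([np.cos(th),np.sin(th)]);ey=np.array([-ex[1],ex[0]]);s=np.array([.6257,.0337]);im=im.copy()
    for q in [(-.055,.075),(-.055,.0),(-.055,-.0),(-.025,.075),(0,.075)]:
        X=s+q[0]*ex+q[1]*ey;u,v=proj(K,p,Rm,[X[0],X[1],.065]);cv2.circle(im,(int(round(u)),int(round(v))),0,(255,0,0),-1)
    cv2.imwrite('pics/%sm.png'%fn,cv2.resize(im[0:110,110:310,::-1],None,fx=4,fy=4,interpolation=0))
E
```

```text
w29 chord slope deg -3.0242953650143987 75 -0.02829271791138537
w30 chord slope deg -3.530677497068544 30 -0.026373557435796488
```

View pics/w29m.png

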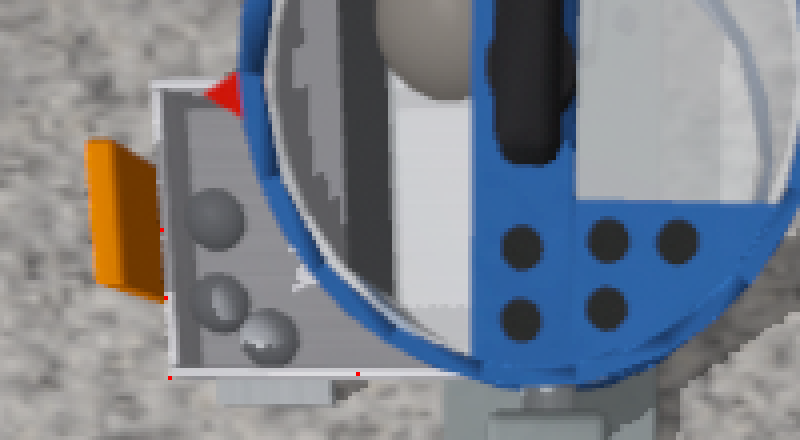

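```bash
python3 -c "
from h import *
print(arm.sign_off())"
```

```text
the job is handed in; nothing more can be done
None
```

The job is handed in at about 50 s. All three grey balls on the rack (only three of the four were there) are in the tray, and the white ball is still in the drum.

- **What I did:** I dropped the greys and then the white through the wide opening and turned the cap to the slot. I carried the tray by its handle into the seats, then tipped the drum to about 2.3 rad. Two greys came out on the first tip. The third was stuck behind the white, so I went back to about 1.1 rad and tipped again to free it. Then I cranked the drum upright and moved the arm clear.
- **Drum and cap:** the drum tilt measured about 0.02 rad, and the cap is about 0.02–0.05 rad from the slot position.
- **Tray:** it lies within about 1.5 mm of the seat, turned the same as the stand. Its handle top is at 110 mm, as expected when seated. The inner half is under the drum, so I judged level from the outer walls and handle height only.
- **Side objects:** I left the timer, dropper bottle and tape roll alone. They looked unmoved in the pictures, though I did not measure them, and I saw no sign of the tray being knocked.
- **Checks that disagreed:** the bar-angle fits on the last two pictures were unusable because the image was cropped or nothing was found. I took the cap angle from the slot edge instead. Two tray-handle readings differed by about 2 mm.

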